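# Lock the castle nut of a laboratory shaker

## Robot

A 7-joint arm with a two-finger parallel gripper is mounted at the origin on the work surface. World frame = base frame: x ahead of the robot, y to its left, z up, the work surface at z = 0. Lengths are in m, angles in rad, forces in N, time in s.
With the tool pointing down it reaches from about 0.425 to 0.825 m from the base axis. Payload 3.6 kg.
Tool frame: the origin (TCP) lies at the very end of the fingers, on their centre line; the grasp point (between the pads) lies 19 mm behind it (grasp_offset is the distance from the TCP to the grasp point, in m); z points along the fingers, y is the line along which they close (so a half turn about z gives the same grasp; the last joint's range is limited). The gripper opens to 93 mm and grips with 3 to 60 N. Pads are 15 mm wide; open, the fingers measure 128 mm over their backs; the gripper's body (75 mm by 188 mm) begins 65 mm behind the grasp point.
Start: joints at [1.139, 0.615, -0.013, 1.423, 0.008, 1.103, -0.04], TCP at [0.256, -0.597, 0.186] pointing down, gripper open.
Joint ranges: [-3.12, 3.12], [-0.3, 2.06], [-1.34, 1.32], [0.26, 2.42], [-1.36, 4.5], [0.01, 1.98], [-2.84, 2.84]. Speed limits (rad/s): [2.79, 2.79, 3.14, 3.14, 3.14, 3.14, 3.14].

## Interface

Orientations are given as a unit quaternion [w, x, y, z].
In Python, from plant import read_state, capture, camera_model, hand_in, grasp_offset gives the robot as it stands.
- The arm moves only by the tool send_rows, never from a script. Its argument "moves" is a list of rows, each a list of 7 numbers: the turn, a rotation vector about the tool's x, y, z in degrees, then the shift along the tool's x, y, z in mm, then the finger opening in mm, from 0 to 93. A call has 1 to 10 rows; each row shifts and turns the commanded pose from where the row before left it, along the tool's axes as they then stand; what a row does not reach is not made up. A row lasts 1/10 s, in which the tool goes at most 50 mm and 8.59 degrees, less where a joint would pass 70% of its speed; a pose out of reach is approached as far as the arm can. A call with a gripper value outside its range is refused whole. The fingers move at their own pace and stop on an object; "force" is the grip in N (left out, the last holds). Time passes only in rows, so rows that do not move let the fingers close. It gives the time, the measured TCP pose, the force, the opening and the grip force at its end, in the units of the state.
- read_state(): the state, without advancing time (a new reading comes with each control period).
- capture(name): name is "scene" or "top"; returns the picture (420x560x3 uint8, red, green, blue); there is no depth.
- camera_model(name): a dict with "fovy" (degrees; the focal length in pixels is half the picture's height over the tangent of half this angle, whatever the lens; pixels are square), "cx", "cy" (the principal point, pixels), "T" (4x4, takes a point from camera to world coordinates). Camera axes: x right, y down, z forward; pixel columns grow to the right and rows downward; lengths in m; the calibration is good to about 2 mm. A picture is of the moment at which its call begins. camera_model takes no time and is no camera call.
- hand_in(): hands the job in; it is judged then, once.
The state is a dict: "clock": time; "qpos": joint angles; "dq": joint speeds; "effort": joint torques, N m; "position": TCP position; "orientation": TCP orientation; "ft_force": force on the tool from outside, world axes, zero at the start; "moment": the same for the moment, N m; "opening": finger opening in m; "gripper_force": force on a finger pad.
Only numpy, scipy, OpenCV 4.12 (cv2) and the standard library are available. Lean on these libraries where they do the work, as an engineer would, in place of code of your own. Each camera call takes 0.05 s, during which the arm holds its last target. There are 200 camera calls.

## Task

The castle nut that holds down the platform of the bench shaker has to be secured. Tighten it (clockwise seen from above, never back to the previous slot) just as far as the next slot that lines up with the cross hole in the spindle and no farther, then slide the thin locking pin through slot and hole, fully home until its collar rests on the nut. The spindle's exact height is not known, so feel for the hole and never force the pin; leave it in place, and do not disturb the thicker, shorter pin, the bottle and the jar.

Things in the scene. Friction and masses are not known exactly. Their poses are not given: they have to be found in the camera images.
- shaker: Fixed low white bench shaker, 200 x 200 mm, on levelling feet. Origin: centre of its underside, 0 to 15 mm above the bench (it varies). z up, x along the cross hole. Aluminium platform 190 x 190 mm, top 68 mm above the origin, with 3 mm bolt heads in its corners; in its middle a washer 52 mm wide, 3 mm thick, on it the castle nut around the spindle, nothing else.
- hole_nominal (a point): Spindle's axis, 106 mm above the shaker's origin: mean height of the cross hole's centre. The fixed dark spindle (24 mm in diameter) and its hole stand up to 6 mm higher or lower (unmeasured). The spindle's flat top, with a white line along the hole, is 12 mm above the hole's centre. The hole runs right through along x, 9.5 mm square; either end may be used.
- nut_base (a point): Centre of the steel castle nut's underside, on the spindle's axis, 35 mm below hole_nominal. Above it: a hexagon 46 mm across flats from 0 to 20 mm, then the crown, 42 mm across the slots' mouths, to 40 mm, with six slots 10.5 mm wide, 60 degrees apart, open at the top, floor at 23 mm. Each slot is centred over a flat. Axes as the shaker's.
- nut (a joint): Turn of the nut, rad, growing clockwise seen from above (tightening); starts between 0.2 and 0.85. Slots line up with the hole at 0 (previous) and 1.047 (next, wanted). At value q flats face, and slots run, at -q + k x 60 degrees from the shaker's x (counter-clockwise positive). Stays at its height; stiff, dry friction about 0.3 N m; stays where left.
- pin: Loose locking pin, about 70 g, lying on the bench left or right of the shaker. Origin: centre of its block's underside; all is centred 10 mm above. Along x: aluminium block 30 mm long, 20 x 20 mm (-15 to 15), steel collar 16 mm wide (15 to 20), steel shank 8 mm thick (20 to 72), square-ended. Fully home the collar's face rests on the crown, 21 mm from the spindle's axis.
- pin_mid (a point): The point of the shank, on its centre line, that lies on the spindle's axis when the pin is fully home: 41 mm from the block's centre, 21 mm beyond the collar's face, 10 mm above the body's underside. Axes as the pin's.
- pin_tip (a point): Tip of the shank, on its centre line, 72 mm from the block's centre. Axes as the pin's.
- stub_pin: A spare pin for another machine, loose, lying on the other side of the shaker: same block and collar, but the shank is thicker (12 mm) and shorter (32 mm). It does not fit. Origin and axes as the pin's.
- bottle: Glass bottle with blue cap, 76 mm wide, 150 mm tall, standing loose on the bench beyond the shaker, left; origin at the centre of its foot.
- jar: Clear jar with red lid, 68 mm wide, 90 mm tall, standing loose on the bench beyond the shaker, right; origin at the centre of its foot.
Things that resemble listed ones, but are neither listed nor needed, are in the scene too. What is shaped like the pin but blue, purple or red is not meant.

How it is judged:
By the outcome, as a careful person would: the job done as asked, in the order asked, and still so for the second after the job is handed in, with the robot touching nothing.
It also fails if it takes over 72 s, if anything falls off the work surface, if the arm or the gripper's body presses on something with over 40 N, if the wrist force passes 120 N, or if a joint passes its speed limit or range.

## Working session

There is one attempt and no reset: what is moved stays moved. The work goes in short steps, Python scripts to look and compute and a tool call to move; the robot and the scene stay as the last step left them, time stands still between calls to the robot, and variables do not carry over. Pictures are saved under pics/ and viewed, at most 10 in all, crops included, and the job is handed in when it is done.

Besides the shell and the picture viewer there is one more tool, called after "Request:" as name(argument=value, ...) on one line, values as JSON. send_rows: Moves the arm, as the interface text tells. Its arguments: {"type":"object","properties":{"moves":{"type":"array"},"force":{"type":"number"}},"required":["moves"]}

```bash
ls; mkdir -p pics; python3 - <<'E'
from plant import *
import cv2
for n in("scene","top"):
    im=capture(n); cv2.imwrite(f"pics/{n}0.png",im[:,:,::-1]); m=camera_model(n); print(n,m)
s=read_state(); print(s,grasp_offset)
E
```

```text
pics
scene {'fovy': 47.58655931364227, 'cx': 278.0217401540756, 'cy': 209.28300474310882, 'T': array([[ 0.89889463,  0.29987025, -0.31947812,  0.95578293],
       [ 0.43814789, -0.62157515,  0.64936181, -0.79284863],
       [-0.00385537, -0.72368651, -0.69011809,  0.91129229],
       [ 0.        ,  0.        ,  0.        ,  1.        ]])}
top {'fovy': 44.05114747802905, 'cx': 286.34933535047816, 'cy': 204.68332640600423, 'T': array([[ 1.64845921e-03, -9.97695106e-01,  6.78362620e-02,
         4.88378615e-01],
       [-9.99794110e-01, -2.72385612e-04,  2.02894732e-02,
        -3.43014335e-03],
       [-2.02242304e-02, -6.78557415e-02, -9.97490140e-01,
         1.23276857e+00],
       [ 0.00000000e+00,  0.00000000e+00,  0.00000000e+00,
         1.00000000e+00]])}
{'clock': 0.1, 'qpos': array([ 1.13952159,  0.61580139, -0.01261403,  1.42468171,  0.00812458,
        1.10337769, -0.04043757]), 'dq': array([ 1.51353265e-03, -1.97736713e-03,  8.85282995e-04, -4.99444612e-03,
        8.95171093e-07, -2.04247842e-03, -7.73475232e-04]), 'effort': array([ 5.09565689e-04, -4.60043406e+01,  2.09558476e-01, -1.66245890e+01,
       -6.12786273e-02,  1.69660634e-02,  1.11887834e-04]), 'position': array([ 0.25568386, -0.59678191,  0.18482966]), 'orientation': array([-1.08097227e-03,  9.79585212e-01,  2.01026327e-01, -2.46692371e-04]), 'ft_force': array([0.25318678, 0.07802129, 0.65165691]), 'moment': array([-0.02502159, -0.02161319,  0.0440228 ]), 'gripper_force': 0.0, 'opening': 0.09287396576870356} 0.0188
```

View pics/scene0.png

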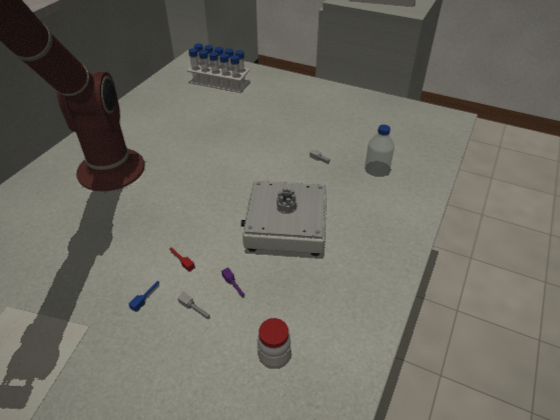

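View pics/top0.png

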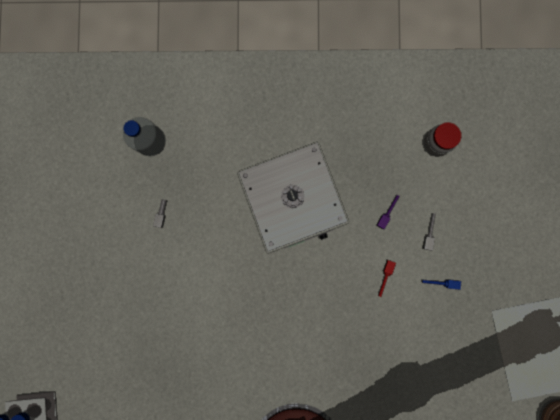

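The scene view shows the shaker at about (286,215), the grey pin at (194,305), and the coloured decoys around it. In the top view the shaker is at (292,197), the pin at (430,232) and the stub at (162,214). I'll enlarge these next.

```bash
cat > h.py <<'E'
import numpy as np, cv2
from plant import *
def ray(n,u,v):
    m=camera_model(n); f=210/np.tan(np.radians(m['fovy']/2)); T=m['T']
    d=T[:3,:3]@np.array([(u-m['cx'])/f,(v-m['cy'])/f,1]); return T[:3,3],d
def atz(n,u,v,z):
    o,d=ray(n,u,v); return o+d*(z-o[2])/d[2]
def tri(a,b):
    (o1,d1),(o2,d2)=ray("scene",*a),ray("top",*b)
    s=np.linalg.lstsq(np.c_[d1,-d2],o2-o1,rcond=None)[0]
    p,q=o1+s[0]*d1,o2+s[1]*d2; return (p+q)/2,np.linalg.norm(p-q)
def proj(n,p):
    m=camera_model(n); f=210/np.tan(np.radians(m['fovy']/2)); T=m['T']
    c=T[:3,:3].T@(np.asarray(p)-T[:3,3]); return np.array([m['cx']+f*c[0]/c[2],m['cy']+f*c[1]/c[2]])
def panel(im,u0,v0,w,h,k,step):
    c=cv2.resize(im[v0:v0+h,u0:u0+w],None,fx=k,fy=k,interpolation=cv2.INTER_CUBIC)[:,:,::-1].copy()
    c=cv2.convertScaleAbs(c,alpha=1.3)
    for u in range(u0-u0%step+step,u0+w,step): cv2.line(c,((u-u0)*k+k//2,0),((u-u0)*k+k//2,5),(0,255,255),1);cv2.putText(c,str(u),((u-u0)*k-8,16),0,.35,(0,255,255),1)
    for v in range(v0-v0%step+step,v0+h,step): cv2.line(c,(0,(v-v0)*k+k//2),(5,(v-v0)*k+k//2),(0,255,255),1);cv2.putText(c,str(v),(7,(v-v0)*k+k//2+4),0,.35,(0,255,255),1)
    return c
E
python3 - <<'E'
from h import *
s=cv2.imread("pics/scene0.png")[:,:,::-1]; t=cv2.imread("pics/top0.png")[:,:,::-1]
A=panel(s,264,182,40,30,10,5);B=panel(t,272,181,40,30,10,5)
C=panel(s,174,288,40,30,10,5);D=panel(t,410,213,40,40,10,5)[:300]
D=panel(t,410,213,40,38,10,5)[50:350]
D=panel(t,410,211,40,40,10,5)[:400];D=D[:300] if 0 else cv2.resize(D,(400,300)) if 0 else D
out=np.zeros((700,800,3),np.uint8);
cv2.imwrite("pics/z1.png",np.vstack([np.hstack([A,B])]));cv2.imwrite("pics/z2.png",np.hstack([np.vstack([C,np.zeros((100,400,3),np.uint8)]),D]))
E
```

```text
(no output)
```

View pics/z1.png

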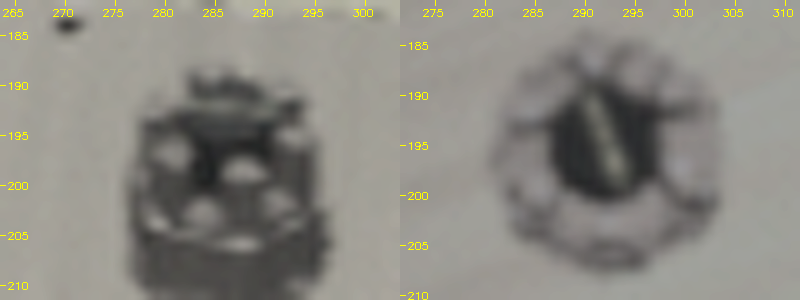

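View pics/z2.png

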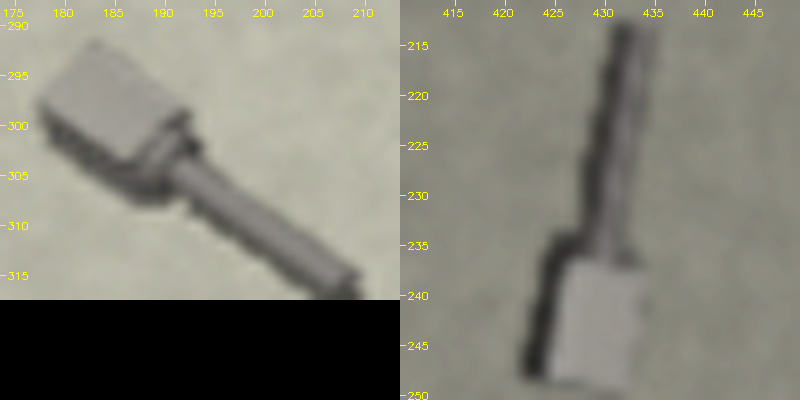

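In the crops, the white line runs from (290.5,189.5) to (293.8,199.5) in the top view. The pin block is at about (429,243) in the top view and (184,300) in the scene view, with the tip at (433,212) and (208,316). Next I'll use the bolts and corners for the shaker pose.

```bash
python3 - <<'E'
from h import *
s=cv2.imread("pics/scene0.png")[:,:,::-1]; t=cv2.imread("pics/top0.png")[:,:,::-1]
A=panel(s,238,172,96,90,4,10);B=panel(t,234,138,98,122,4,10);B=panel(t,234,138,100,119,4,10) if 0 else panel(t,233,138,120,119,3,10)
h=max(A.shape[0],B.shape[0]);P=lambda c:np.vstack([c,np.zeros((h-c.shape[0],c.shape[1],3),np.uint8)])
cv2.imwrite("pics/z3.png",np.hstack([P(A),P(B)]))
# first estimate
o=0.007
c=atz("top",292.2,194.5,o+.118);a=atz("top",290.5,189.5,o+.118);b=atz("top",293.8,199.5,o+.118)
print("axis",c,"yaw",np.degrees(np.arctan2(*(a-b)[1::-1])))
print("tri pin block c",tri((184,300.0),(429.5,243)))  # block top centre guess
print("tip",atz("top",433,212.5,.012),atz("top",429.7,243,.02),atz("scene",184,298,.02))
# angular profile of crown ring in top view
cr=atz("top",292.3,195.3,o+.111);
cr=c.copy();cr[2]=o+.111
g=cv2.cvtColor(t,cv2.COLOR_RGB2GRAY).astype(np.float32)
for dz in(0,):
  pr=[]
  for th in range(0,360,5):
    v=[]
    for r in np.linspace(.014,.02,5):
      p=cr+[r*np.cos(np.radians(th)),r*np.sin(np.radians(th)),0];u=proj("top",p);v.append(cv2.getRectSubPix(g,(1,1),tuple(map(float,u)))[0,0])
    pr.append(np.mean(v))
  pr=np.array(pr);print(pr.round().astype(int).reshape(6,12));print(pr.reshape(6,12).mean(0).round(1))
E
```

```text
axis [0.58557853 0.00660525 0.125     ] yaw 18.245843918688667
tri pin block c (array([ 0.48118718, -0.311981  ,  0.01715834]), np.float64(0.0017874680015893408))
tip [ 0.55314576 -0.32212675  0.012     ] [ 0.48194005 -0.31119938  0.02      ] [ 0.47878453 -0.3093406   0.02      ]
[[ 88  92  94  88  80  80  86  92  95  95  96  98]
 [ 99  98  93  82  79  83  92  96  97  98  98  99]
 [101 100  95  89  86  91  97  99 100 100  99  99]
 [100 101 102 102 101 101 101 100  97  88  79  79]
 [ 90 101 106 107 105 104 104 104  98  90  77  73]
 [ 82  91  94  92  90  94  99 102 100  95  87  84]]
[93.4 97.4 97.4 93.1 90.2 92.1 96.4 99.  97.9 94.1 89.3 88.8]
```

View pics/z3.png

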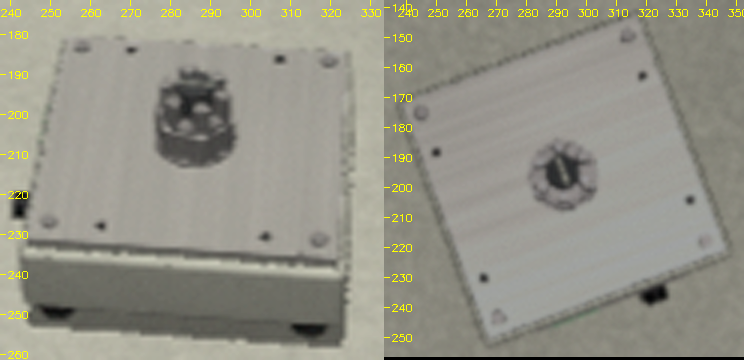

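In the enlarged view the corner bolts are at:
- Scene: (258.4,183.6), (320,187.1), (250,227.4), (317.6,231.9)
- Top: (270.9,243.3), (245.2,175.3), (339.4,218), (314.2,150)

I'll triangulate these and fit the nut angle with a small height-field model.

```bash
cat > fit.py <<'E'
from h import *
from scipy.optimize import minimize
S=[(258.4,183.6),(320,187.1),(250,227.4),(317.6,231.9)];T=[(270.9,243.3),(245.2,175.3),(339.4,218),(314.2,150)]
P=np.array([tri(a,b)[0] for a,b in zip(S,T)])
def height(x,y,q,hz): # local frame, z above nut base; returns z,label
    r=np.hypot(x,y);th=np.arctan2(y,x)
    hexd=np.max([x*np.cos(-q+k*np.pi/3)+y*np.sin(-q+k*np.pi/3) for k in range(6)],0)
    slot=np.min([np.where(x*np.cos(-q+k*np.pi/3)+y*np.sin(-q+k*np.pi/3)>0,abs(-x*np.sin(-q+k*np.pi/3)+y*np.cos(-q+k*np.pi/3)),1) for k in range(6)],0)<.00525
    z=np.full(r.shape,-.003);z[r<.026]=0;z[hexd<.023]=.020
    c=r<.021;z[c]=np.where(slot[c],.023,.040);z[r<.012]=.047+hz
    return z
def render(n,ax,yaw,o,q,hz,box,ss=3):
    u0,v0,w,h=box;m=camera_model(n)
    uu,vv=np.meshgrid(u0-.5+(np.arange(w*ss)+.5)/ss,v0-.5+(np.arange(h*ss)+.5)/ss)
    f=210/np.tan(np.radians(m['fovy']/2));d=np.stack([(uu-m['cx'])/f,(vv-m['cy'])/f,np.ones_like(uu)],-1)@m['T'][:3,:3].T
    C=m['T'][:3,3]-np.array([ax[0],ax[1],o+.071]);R=np.array([[np.cos(yaw),np.sin(yaw),0],[-np.sin(yaw),np.cos(yaw),0],[0,0,1]])
    d=d@R.T;C=R@C;done=np.zeros(uu.shape,bool);H=np.zeros(uu.shape+(3,))
    Z=np.arange(.056,-.0031,-.0005)
    for z in Z:
        p=C+d*((z-C[2])/d[...,2])[...,None];hh=height(p[...,0],p[...,1],q,hz)
        hit=~done&(hh>=z);H[hit]=p[hit];H[hit,2]=z;done|=hit
    hh=height(H[...,0],H[...,1],q,hz);r=np.hypot(H[...,0],H[...,1])
    side=(hh-H[...,2])>.0012;ang=np.arctan2(H[...,1],H[...,0])
    sp=(r<.0123);F=[np.ones_like(r),(hh==-.003),(hh==0),sp&~side,sp&side,(hh==.02)&~side,(hh==.023)&~side,(hh==.04)&~side&~sp,
       side&~sp,side&~sp&(H[...,2]<.0203),side&~sp&(H[...,2]<.0203)*np.cos(ang),side&~sp&(H[...,2]<.0203)*np.sin(ang),(hh==.023)*np.cos(ang),(hh==.023)*np.sin(ang)]
    F=np.stack([np.asarray(x,float) for x in F],-1).reshape(h,ss,w,ss,-1).mean((1,3))
    return F
IM={n:cv2.cvtColor(cv2.imread(f"pics/{n}0.png"),cv2.COLOR_BGR2GRAY).astype(float) for n in("scene","top")}
BOX={"scene":(268,182,36,38),"top":(276,180,33,32)}
def cost(n,*a):
    b=BOX[n];F=render(n,*a,b).reshape(-1,14);I=IM[n][b[1]:b[1]+b[3],b[0]:b[0]+b[2]].ravel()
    c=np.linalg.lstsq(F,I,rcond=None)[0];return np.mean((F@c-I)**2)
E
python3 - <<'E'
from fit import *
print(P.round(4),[tri(a,b)[1].round(4) for a,b in zip(S,T)])
c=P.mean(0);v=(P[1]-P[0])+(P[3]-P[2]);w=(P[0]-P[2])+(P[1]-P[3]);print(c,np.degrees(np.arctan2(v[1],v[0])),np.degrees(np.arctan2(w[1],w[0]))-90)
yaw=np.radians((np.degrees(np.arctan2(v[1],v[0]))+np.degrees(np.arctan2(w[1],w[0]))-90)/2)
o=c[2]-.071
for n in IM:
    # register xy coarse per view
    best=min((cost(n,c[:2]+[dx,dy],yaw,o,np.radians(28),0),dx,dy) for dx in np.arange(-.006,.0061,.002) for dy in np.arange(-.006,.0061,.002))
    print(n,best)
    ax=c[:2]+best[1:]
    print([(q,*min((round(cost(n,ax,yaw,o,np.radians(q),hz),1),hz) for hz in(-.005,0,.005))) for q in range(0,60,6)])
E
```

```text
[[ 0.481   0.054   0.0821]
 [ 0.6335  0.1127  0.0811]
 [ 0.5373 -0.0976  0.0799]
 [ 0.6906 -0.0416  0.0807]] [np.float64(0.0001), np.float64(0.0022), np.float64(0.0003), np.float64(0.0025)]
[0.58561195 0.00686888 0.08096146] 20.563601876197115 20.33003759052808Traceback (most recent call last):
  File "<stdin>", line 8, in <module>
  File "<stdin>", line 8, in <genexpr>
  File "fit.py", line 31, in cost
    b=BOX[n];F=render(n,*a,b).reshape(-1,14);I=IM[n][b[1]:b[1]+b[3],b[0]:b[0]+b[2]].ravel()
               ~~~~~~^^^^^^^^
  File "fit.py", line 25, in render
    side&~sp,side&~sp&(H[...,2]<.0203),side&~sp&(H[...,2]<.0203)*np.cos(ang),side&~sp&(H[...,2]<.0203)*np.sin(ang),(hh==.023)*np.cos(ang),(hh==.023)*np.sin(ang)]
                                       ~~~~~~~~^~~~~~~~~~~~~~~~~~~~~~~~~~~~~
TypeError: ufunc 'bitwise_and' not supported for the input types, and the inputs could not be safely coerced to any supported types according to the casting rule ''safe''
```

```bash
sed -i 's/side&~sp&(H\[...,2\]<.0203)\*/(side\&~sp\&(H[...,2]<.0203))*/g' fit.py; time python3 - <<'E'
from fit import *
c=P.mean(0);yaw=np.radians(20.45);o=.010
for n in IM:
    best=min((cost(n,c[:2]+[dx,dy],yaw,o,np.radians(28),0),dx,dy) for dx in(-.003,0,.003) for dy in (-.003,0,.003))
    print(n,best); ax=c[:2]+best[1:]
    for q in range(8,56,4): print(q,min((round(cost(n,ax,yaw,o,np.radians(q),hz),1),hz) for hz in(-.005,0,.005)))
E
```

```text
scene (np.float64(98.66495898414719), -0.003, 0.003)
8 (np.float64(108.6), 0)
12 (np.float64(107.9), 0)
16 (np.float64(109.9), 0)
20 (np.float64(110.1), 0)
24 (np.float64(107.1), 0)
28 (np.float64(98.7), 0)
32 (np.float64(84.1), 0)
36 (np.float64(69.8), 0)
40 (np.float64(59.7), 0)
44 (np.float64(63.2), 0)
48 (np.float64(75.6), 0)
52 (np.float64(89.5), 0)
top (np.float64(59.421017945071114), 0, 0)
8 (np.float64(58.3), 0)
12 (np.float64(58.8), 0)
16 (np.float64(58.8), 0)
20 (np.float64(59.0), 0)
24 (np.float64(58.7), 0)
28 (np.float64(59.3), 0.005)
32 (np.float64(58.9), 0.005)
36 (np.float64(56.6), 0.005)
40 (np.float64(51.6), 0)
44 (np.float64(47.1), 0.005)
48 (np.float64(49.8), 0.005)
52 (np.float64(55.2), 0.005)
real	0m37.116s
user	1m1.991s
sys	0m0.519s
```

```bash
cat >> h.py <<'E'
from scipy.spatial.transform import Rotation as Ro
def go(p,ya):
    "remaining shift (tool axes, mm) and turn (deg) to TCP p with tool y at angle ya deg, pointing down"
    s=read_state();w,x,y,z=s['orientation'];R=Ro.from_quat([x,y,z,w])
    a=np.radians(ya);Y=np.array([np.cos(a),np.sin(a),0]);Z=np.array([0,0,-1.]);X=np.cross(Y,Z)
    G=Ro.from_matrix(np.c_[X,Y,Z]);m=R.as_matrix()
    print("shift",(m.T@(np.array(p)-s['position'])*1000).round(1),"turn",np.degrees((R.inv()*G).as_rotvec()).round(2),
     "shift after turn",(G.as_matrix().T@(np.array(p)-s['position'])*1000).round(1))
    print("at",s['position'].round(4),"yang",np.degrees(np.arctan2(m[1,1],m[0,1])).round(2),"F",s['ft_force'].round(2),"M",s['moment'].round(3),"open",round(s['opening']*1000,2),"t",round(s['clock'],2))
E
python3 - <<'E'
from fit import *
c=P.mean(0);yaw=np.radians(20.45);o=.010
go([c[0],c[1],.15],-21.5)
for n,d in(("scene",(-.003,.003)),("top",(0,0))):
    f=lambda v:cost(n,c[:2]+v[:2]/1000,yaw,o,np.radians(v[2]),v[3]/1000)
    r=minimize(f,[d[0]*1e3,d[1]*1e3,42,1],method="Nelder-Mead",options=dict(maxfev=120,initial_simplex=np.array([d[0]*1e3,d[1]*1e3,42,1])+np.array([[0]*4,[2,0,0,0],[0,2,0,0],[0,0,4,0],[0,0,0,3]])))
    print(n,r.x.round(2),r.fun)
E
```

```text
shift [ 541.  -424.8   35.7] turn [ -0.12  -0.05 -45.31] shift after turn [682.6  85.7  34.8]
at [ 0.2557 -0.5968  0.1848] yang -66.81 F [0.25 0.08 0.65] M [-0.025 -0.022  0.044] open 92.87 t 0.1
scene [-1.74  3.56 43.05 -1.53] 35.39303284619027
top [-0.3   0.14 43.46  1.96] 46.177835011191746
```

Request:
send_rows(moves=[[0,0,0,27,-21.2,0,0],[0,0,0,27,-21.2,0,0],[0,0,0,27,-21.2,0,0],[0,0,0,27,-21.2,0,0],[0,0,0,27,-21.2,0,0],[0,0,0,27,-21.2,0,0],[0,0,0,27,-21.2,0,0],[0,0,0,27,-21.2,0,0],[0,0,0,27,-21.2,0,0],[0,0,0,27,-21.2,0,0]], force=20)

```text
clock: 1.1
position: [0.4209, -0.2947, 0.1855]
orientation: [-0.0, 0.98, 0.201, -0.0]
ft_force: [0.2, 0.8, -0.5]
opening: 0.0178
gripper_force: 0.0
```

Request:
send_rows(moves=[[0,0,0,27,-21.2,0,0],[0,0,0,27,-21.2,0,0],[0,0,0,27,-21.2,0,0],[0,0,0,27,-21.2,0,0],[0,0,0,27,-21.2,0,0],[0,0,0,27,-21.2,0,0],[0,0,0,27,-21.2,0,0],[0,0,0,27,-21.2,0,0],[0,0,0,27,-21.2,0,0],[0,0,0,27,-21.2,0,0]])

```text
clock: 2.1
position: [0.5855, 0.0062, 0.1854]
orientation: [-0.0, 0.98, 0.201, -0.001]
ft_force: [0.4, -0.9, -0.3]
opening: 0.0005
gripper_force: 0.0
```

Request:
send_rows(moves=[[0,0,-7.6,0,0,0,0],[0,0,-7.6,0,0,0,0],[0,0,-7.6,0,0,0,0],[0,0,-7.6,0,0,0,0],[0,0,-7.6,0,0,0,0],[0,0,-7.6,0,0,0,0],[0,0,0,0,0,0,0],[0,0,0,0,0,0,0]])

```text
clock: 2.9
position: [0.5851, 0.0048, 0.1855]
orientation: [-0.0, 0.826, 0.564, -0.0]
ft_force: [-0.9, -0.3, 0.0]
opening: 0.0004
gripper_force: 0.0
```

```bash
python3 -c "
from h import *
go([.585,.008,.140],-22.75)"
```

```text
shift [ 3.  -1.2 45.5] turn [-0.05  0.01  1.37] shift after turn [ 3.  -1.3 45.5]
at [0.5851 0.0048 0.1855] yang -21.38 F [-0.87 -0.31  0.04] M [-0.045 -0.058  0.006] open 0.4 t 2.9
```

Request:
send_rows(moves=[[0,0,1.4,3,-1,15,0],[0,0,0,0,0,15,0],[0,0,0,0,0,12,0],[0,0,0,0,0,2,0],[0,0,0,0,0,1,0],[0,0,0,0,0,1,0],[0,0,0,0,0,1,0],[0,0,0,0,0,0,0]])

```text
clock: 3.7
position: [0.5857, 0.0081, 0.1392]
orientation: [0.0, 0.832, 0.555, 0.0]
ft_force: [-0.1, -0.2, 0.1]
opening: 0.0006
gripper_force: 0.0
```

Request:
send_rows(moves=[[0,0,0,0,0,1,0],[0,0,0,0,0,1,0],[0,0,0,0,0,1,0],[0,0,0,0,0,0,0]])

```text
clock: 4.1
position: [0.5854, 0.0081, 0.1357]
orientation: [-0.0, 0.832, 0.555, -0.0]
ft_force: [-0.4, -0.7, -0.1]
opening: 0.0003
gripper_force: 0.0
```

Request:
send_rows(moves=[[0,0,0,0,0,1,0],[0,0,0,0,0,1,0],[0,0,0,0,0,0,0]])

```text
clock: 4.4
position: [0.5854, 0.0081, 0.1337]
orientation: [-0.0, 0.832, 0.555, -0.0]
ft_force: [-0.6, -0.2, -0.5]
opening: 0.0005
gripper_force: 0.0
```

Request:
send_rows(moves=[[0,0,0,0,0,1,0],[0,0,0,0,0,1,0],[0,0,0,0,0,0,0]])

```text
clock: 4.7
position: [0.5854, 0.0081, 0.1317]
orientation: [-0.0, 0.832, 0.555, -0.0]
ft_force: [-0.0, 0.1, -0.8]
opening: 0.0001
gripper_force: 0.0
```

Request:
send_rows(moves=[[0,0,0,0,0,1,0],[0,0,0,0,0,0,0]])

```text
clock: 4.9
position: [0.5854, 0.0082, 0.1307]
orientation: [-0.0, 0.832, 0.555, -0.0]
ft_force: [0.7, 0.5, 0.2]
opening: 0.0005
gripper_force: 0.0
```

Request:
send_rows(moves=[[0,0,0,0,0,1,0],[0,0,0,0,0,0,0]])

```text
clock: 5.1
position: [0.5854, 0.0081, 0.1298]
orientation: [-0.0, 0.832, 0.555, -0.0]
ft_force: [-0.2, 0.4, -0.9]
opening: 0.0005
gripper_force: 0.0
```

Request:
send_rows(moves=[[0,0,0,0,0,1,0],[0,0,0,0,0,0,0]])

```text
clock: 5.3
position: [0.5854, 0.0081, 0.1287]
orientation: [-0.0, 0.832, 0.555, -0.0]
ft_force: [-0.4, 0.0, -0.1]
opening: 0.0007
gripper_force: 0.0
```

Request:
send_rows(moves=[[0,0,0,0,0,1,0],[0,0,0,0,0,0,0]])

```text
clock: 5.5
position: [0.5854, 0.0081, 0.1277]
orientation: [-0.0, 0.832, 0.555, -0.0]
ft_force: [0.2, 0.5, -0.1]
opening: 0.0005
gripper_force: 0.0
```

Request:
send_rows(moves=[[0,0,0,0,0,1,0],[0,0,0,0,0,0,0]])

```text
clock: 5.7
position: [0.5854, 0.0082, 0.1267]
orientation: [-0.0, 0.832, 0.555, -0.0]
ft_force: [0.2, -0.2, 0.8]
opening: 0.0005
gripper_force: 0.0
```

Request:
send_rows(moves=[[0,0,0,0,0,1,0],[0,0,0,0,0,0,0]])

```text
clock: 5.9
position: [0.5854, 0.0082, 0.1257]
orientation: [-0.0, 0.832, 0.555, -0.0]
ft_force: [-0.0, 0.2, -0.5]
opening: 0.0003
gripper_force: 0.0
```

Request:
send_rows(moves=[[0,0,0,0,0,1,0],[0,0,0,0,0,0,0]])

```text
clock: 6.1
position: [0.5854, 0.0081, 0.1248]
orientation: [-0.0, 0.832, 0.555, -0.0]
ft_force: [0.3, -0.3, 1.0]
opening: 0.0007
gripper_force: 0.0
```

Request:
send_rows(moves=[[0,0,0,0,0,1,0],[0,0,0,0,0,0,0]])

```text
clock: 6.3
position: [0.5854, 0.0081, 0.1238]
orientation: [-0.0, 0.832, 0.555, -0.0]
ft_force: [0.0, 0.6, 0.1]
opening: 0.0004
gripper_force: 0.0
```

Request:
send_rows(moves=[[0,0,0,0,0,1,0],[0,0,0,0,0,0,0]])

```text
clock: 6.5
position: [0.5854, 0.0081, 0.1228]
orientation: [-0.0, 0.832, 0.555, -0.0]
ft_force: [0.5, 0.4, 0.2]
opening: 0.0004
gripper_force: 0.0
```

Request:
send_rows(moves=[[0,0,0,0,0,1,0],[0,0,0,0,0,0,0]])

```text
clock: 6.7
position: [0.5854, 0.0081, 0.1217]
orientation: [-0.0, 0.832, 0.555, -0.0]
ft_force: [0.8, -0.4, -0.6]
opening: 0.0003
gripper_force: 0.0
```

Request:
send_rows(moves=[[0,0,0,0,0,1,0],[0,0,0,0,0,0,0]])

```text
clock: 6.9
position: [0.5854, 0.0082, 0.1207]
orientation: [-0.0, 0.832, 0.555, -0.0]
ft_force: [0.4, 0.0, 0.4]
opening: 0.0004
gripper_force: 0.0
```

Request:
send_rows(moves=[[0,0,0,0,0,1,0],[0,0,0,0,0,0,0]])

```text
clock: 7.1
position: [0.5854, 0.0081, 0.1197]
orientation: [-0.0, 0.832, 0.555, -0.0]
ft_force: [0.1, 0.2, 1.1]
opening: 0.0001
gripper_force: 0.0
```

Request:
send_rows(moves=[[0,0,0,0,0,1,0],[0,0,0,0,0,0,0]])

```text
clock: 7.3
position: [0.5854, 0.0081, 0.1188]
orientation: [-0.0, 0.832, 0.555, -0.0]
ft_force: [0.9, 0.2, 1.4]
opening: 0.0003
gripper_force: 0.0
```

```bash
python3 -c "
from h import *
go([.585,.007,.140],-22.75)
s=capture('scene');t=capture('top')
cv2.imwrite('pics/s1.png',s[:,:,::-1])
A=panel(s,244,150,80,75,5,10);B=panel(t,252,160,80,75,5,10);cv2.imwrite('pics/z4.png',np.hstack([A,B]))"
```

```text
shift [ -1.2   0.  -21.2] turn [-0.01  0.    0.15] shift after turn [ -1.2   0.  -21.2]
at [0.5854 0.0081 0.1188] yang -22.6 F [0.87 0.2  1.37] M [-0.033 -0.018  0.002] open 0.33 t 7.3
```

View pics/z4.png

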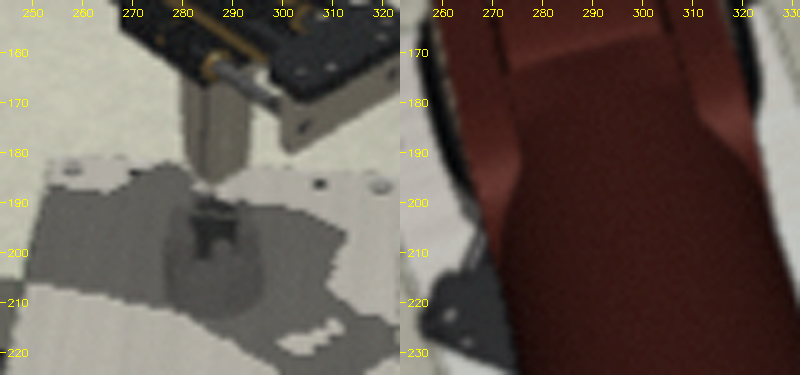

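The scene crop shows the closed finger tip at (286,187), still clearly above the nut. The nut rim is at v≈190 and the dark spindle at (286,195). I'll compare projections.

```bash
python3 -c "
from h import *
for p in ([.5854,.0081,.1188],[.5854,.0069,.121],[.5854,.0069,.125],[.5854,.0069,.128],[.5854,.0069,.115],[.5854,.0069,.081]): print(p,proj('scene',p).round(1),proj('top',p).round(1))
print(tri((290.2,209.6),(290,195)))
"
```

```text
[0.5854, 0.0081, 0.1188] [286.5 195.1] [291.5 194.8]
[0.5854, 0.0069, 0.121] [286.3 194.7] [292.1 194.7]
[0.5854, 0.0069, 0.125] [286.3 193.5] [292.1 194.6]
[0.5854, 0.0069, 0.128] [286.3 192.6] [292.  194.5]
[0.5854, 0.0069, 0.115] [286.3 196.5] [292.1 195. ]
[0.5854, 0.0069, 0.081] [286.2 206.4] [292.2 196.3]
(array([0.59155746, 0.01317564, 0.06665493]), np.float64(0.004516217030253491))
```

Request:
send_rows(moves=[[0,0,0,0,0,1,0],[0,0,0,0,0,0,0]])

```text
clock: 7.6
position: [0.5854, 0.0081, 0.1178]
orientation: [-0.0, 0.832, 0.555, -0.0]
ft_force: [0.1, 0.4, 0.5]
opening: 0.0003
gripper_force: 0.0
```

Request:
send_rows(moves=[[0,0,0,0,0,1,0],[0,0,0,0,0,0,0]])

```text
clock: 7.8
position: [0.5854, 0.0081, 0.1167]
orientation: [-0.0, 0.832, 0.555, -0.0]
ft_force: [1.2, 0.6, -0.4]
opening: 0.0006
gripper_force: 0.0
```

Request:
send_rows(moves=[[0,0,0,0,0,1,0],[0,0,0,0,0,0,0]])

```text
clock: 8.0
position: [0.5854, 0.0082, 0.1157]
orientation: [-0.0, 0.832, 0.555, -0.0]
ft_force: [-0.6, 0.2, -0.7]
opening: 0.0005
gripper_force: 0.0
```

Request:
send_rows(moves=[[0,0,0,0,0,1,0],[0,0,0,0,0,0,0]])

```text
clock: 8.2
position: [0.5854, 0.0082, 0.1148]
orientation: [-0.0, 0.832, 0.555, -0.0]
ft_force: [-0.6, -0.5, -0.4]
opening: 0.0004
gripper_force: 0.0
```

Request:
send_rows(moves=[[0,0,0,0,0,1,0],[0,0,0,0,0,0,0]])

```text
clock: 8.4
position: [0.5854, 0.0081, 0.1137]
orientation: [-0.0, 0.832, 0.555, -0.0]
ft_force: [-0.1, 0.5, 0.5]
opening: 0.0003
gripper_force: 0.0
```

Request:
send_rows(moves=[[0,0,0,0,0,1,0],[0,0,0,0,0,0,0]])

```text
clock: 8.6
position: [0.5854, 0.0081, 0.1127]
orientation: [-0.0, 0.832, 0.555, -0.0]
ft_force: [-0.9, -0.0, -0.0]
opening: 0.0005
gripper_force: 0.0
```

```bash
python3 -c "
from h import *
go([.585,.007,.140],-22.75)
s=capture('scene')
cv2.imwrite('pics/s2.png',s[:,:,::-1])
s0=cv2.imread('pics/scene0.png')[:,:,::-1]
A=panel(s,262,170,50,50,8,10);B=panel(s0,262,170,50,50,8,10);cv2.imwrite('pics/z5.png',np.hstack([A,B]))"
```

```text
shift [ -1.2   0.  -27.3] turn [-0.01  0.    0.15] shift after turn [ -1.2   0.  -27.3]
at [0.5854 0.0081 0.1127] yang -22.6 F [-0.9  -0.03 -0.04] M [-0.044 -0.033  0.005] open 0.48 t 8.6
```

View pics/z5.png

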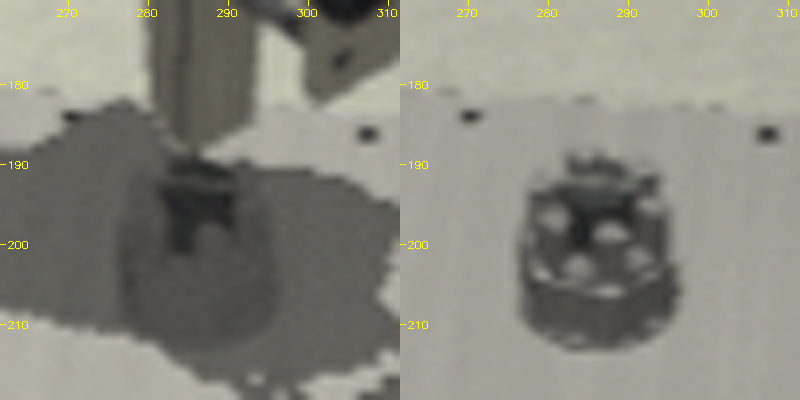

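The crop puts the finger tip at about (286,189), roughly 8 px above where the reported TCP projects. I need to understand that before pressing on, so I'll raise the arm, open the fingers and compare views.

Request:
send_rows(moves=[[0,0,0,0,0,-20,0],[0,0,0,0,0,-20,60],[0,0,0,0,0,0,60],[0,0,0,0,0,0,60],[0,0,0,0,0,0,60],[0,0,0,0,0,0,60]])

```text
clock: 9.25
position: [0.5847, 0.008, 0.1517]
orientation: [-0.001, 0.832, 0.555, -0.001]
ft_force: [0.2, -0.1, -0.0]
opening: 0.036
gripper_force: 0.0
```

```bash
python3 -c "
from h import *
go([.585,.007,.140],-22.75)
s=capture('scene');cv2.imwrite('pics/s3.png',s[:,:,::-1])
s2=cv2.imread('pics/s2.png')[:,:,::-1]
A=panel(s2,235,70,98,145,4,10);B=panel(s,235,70,98,145,4,10);cv2.imwrite('pics/z6.png',np.hstack([A,B]))
for ya in(-22.6,):
  y=np.array([np.cos(np.radians(ya)),np.sin(np.radians(ya)),0])
  c=np.array([.5854,.0081,.1527])
  for k in(-.03,.03): print(proj('scene',c+k*y).round(1))"
```

```text
shift [-0.8  0.7 11.7] turn [-0.12  0.05  0.15] shift after turn [-0.8  0.7 11.7]
at [0.5847 0.008  0.1517] yang -22.6 F [ 0.22 -0.12 -0.05] M [ 0.029 -0.087 -0.01 ] open 36.0 t 9.25
[278.5 178.8]
[295.  190.8]
```

View pics/z6.png

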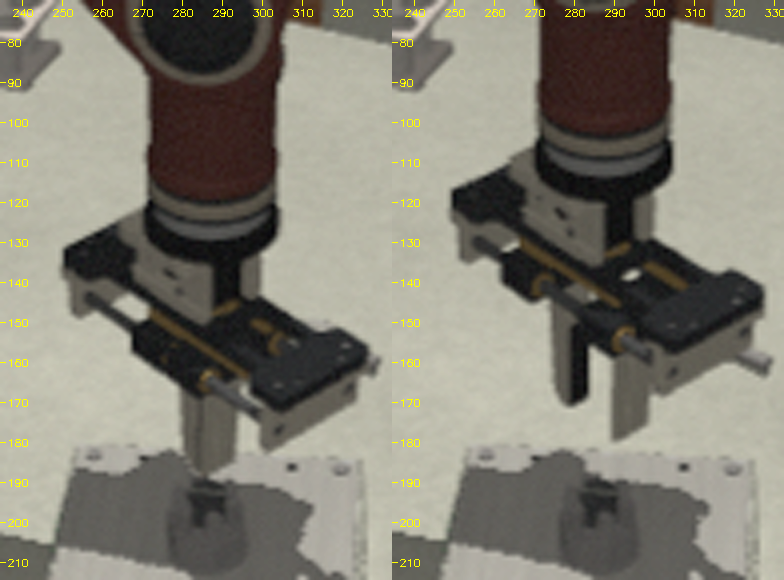

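The scene crop shows the open tips at about (280,171) and (294,180). Their centre is about 10 px above the reported TCP, so I'll check the top view.

```bash
python3 -c "
from h import *
t=capture('top');cv2.imwrite('pics/t3.png',t[:,:,::-1])
B=panel(t,222,120,150,120,5,10)
def mk(p,col):
  u=proj('top',p);cv2.circle(B,(int((u[0]-222+.5)*5),int((u[1]-120+.5)*5)),4,col,1)
c=np.array([.5847,.008,.1517]);y=np.array([np.cos(np.radians(-22.6)),np.sin(np.radians(-22.6)),0]);x=np.array([y[1],-y[0],0])
mk(c,(0,255,0))
for a in(-1,1):
  for b in(-1,1): mk(c+[0,0,.1]+a*.094*y+b*.0375*x,(255,255,0))
cv2.imwrite('pics/z7.png',B)
print(proj('scene',[0,0,0]),proj('top',[0,0,0]))
for a in(-1,1):
  for b in(-1,1): print(proj('scene',c+[0,0,.1]+a*.094*y+b*.0375*x))
"
```

```text
[110.97161114 169.86279425] [295.3279867  452.34545734]
[272.21032406 128.43065484]
[248.257774   140.40055377]
[327.50204168 164.17018662]
[303.08597774 178.58280929]
```

View pics/z7.png

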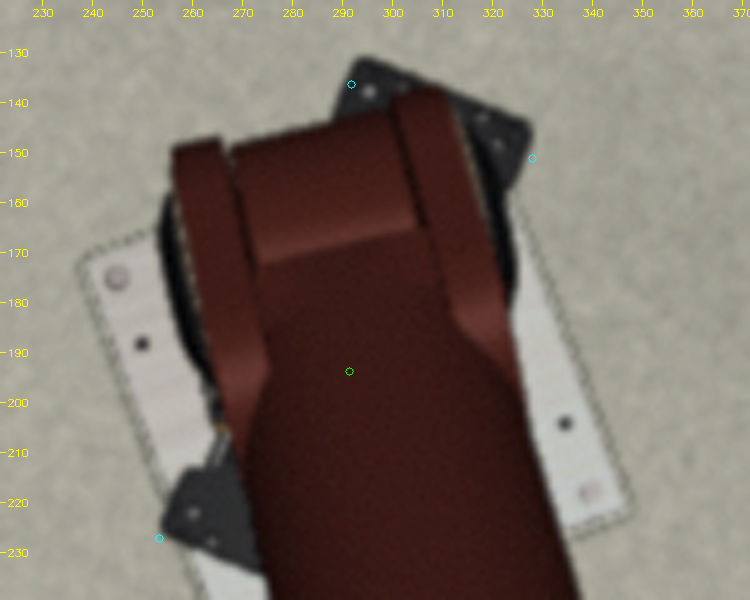

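The top view puts the hand centre over the nut to within a few mm, so the mismatch is vertical. The real tips are about 30 mm higher than reported, so I'll settle it by touch. I'll close and descend until the spindle is felt.

Request:
send_rows(moves=[[0,0,0,0,0,0,0],[0,0,0,0,0,0,0],[0,0,0,0,0,0,0],[0,0,0,0,0,15,0],[0,0,0,0,0,15,0],[0,0,0,0,0,11,0],[0,0,0,0,0,1,0],[0,0,0,0,0,1,0],[0,0,0,0,0,0,0]])

```text
clock: 10.25
position: [0.586, 0.0083, 0.1104]
orientation: [0.0, 0.832, 0.555, 0.001]
ft_force: [0.7, -0.4, 0.4]
opening: 0.0007
gripper_force: 0.0
```

Request:
send_rows(moves=[[0,0,0,0,0,1,0],[0,0,0,0,0,1,0],[0,0,0,0,0,0,0]])

```text
clock: 10.55
position: [0.5855, 0.0081, 0.108]
orientation: [0.0, 0.832, 0.555, 0.0]
ft_force: [0.5, 0.1, -0.7]
opening: 0.0006
gripper_force: 0.0
```

Request:
send_rows(moves=[[0,0,0,0,0,1,0],[0,0,0,0,0,1,0],[0,0,0,0,0,0,0]])

```text
clock: 10.85
position: [0.5854, 0.0081, 0.1057]
orientation: [-0.0, 0.832, 0.555, -0.0]
ft_force: [-0.0, 0.5, 0.8]
opening: 0.0006
gripper_force: 0.0
```

```bash
python3 -c "
from h import *
go([.585,.007,.140],-22.75)"
```

```text
shift [ -1.2   0.1 -34.3] turn [-0.02  0.01  0.14] shift after turn [ -1.2   0.1 -34.3]
at [0.5854 0.0081 0.1057] yang -22.61 F [-0.02  0.5   0.77] M [-0.041 -0.059  0.   ] open 0.64 t 10.85
```

Request:
send_rows(moves=[[0,0,0,0,0,1,0],[0,0,0,0,0,1,0],[0,0,0,0,0,0,0]])

```text
clock: 11.15
position: [0.5854, 0.0081, 0.1037]
orientation: [-0.0, 0.832, 0.555, -0.0]
ft_force: [1.2, 0.4, -0.2]
opening: 0.0005
gripper_force: 0.0
```

Request:
send_rows(moves=[[0,0,0,0,0,1,0],[0,0,0,0,0,0,0]])

```text
clock: 11.35
position: [0.5854, 0.0081, 0.1028]
orientation: [-0.0, 0.832, 0.555, -0.0]
ft_force: [-0.5, -0.1, -0.0]
opening: 0.0005
gripper_force: 0.0
```

Request:
send_rows(moves=[[0,0,0,0,0,1,0],[0,0,0,0,0,0,0]])

```text
clock: 11.55
position: [0.5854, 0.0081, 0.1018]
orientation: [-0.0, 0.832, 0.555, -0.0]
ft_force: [0.1, -0.0, 0.6]
opening: 0.0006
gripper_force: 0.0
```

Request:
send_rows(moves=[[0,0,0,0,0,1,0],[0,0,0,0,0,0,0]])

```text
clock: 11.75
position: [0.5854, 0.0081, 0.1007]
orientation: [-0.0, 0.832, 0.555, -0.0]
ft_force: [-0.3, 1.1, -0.1]
opening: 0.0002
gripper_force: 0.0
```

Request:
send_rows(moves=[[0,0,0,0,0,1,0],[0,0,0,0,0,0,0]])

```text
clock: 11.95
position: [0.5854, 0.0082, 0.0998]
orientation: [-0.0, 0.832, 0.555, -0.0]
ft_force: [-1.2, -1.0, 0.1]
opening: 0.0007
gripper_force: 0.0
```

Request:
send_rows(moves=[[0,0,0,0,0,1,0],[0,0,0,0,0,0,0]])

```text
clock: 12.15
position: [0.5854, 0.0082, 0.0988]
orientation: [-0.0, 0.832, 0.555, -0.0]
ft_force: [-0.3, -0.2, 0.3]
opening: 0.0004
gripper_force: 0.0
```

Request:
send_rows(moves=[[0,0,0,0,0,1,0],[0,0,0,0,0,0,0]])

```text
clock: 12.35
position: [0.5854, 0.0081, 0.0978]
orientation: [-0.0, 0.832, 0.555, -0.0]
ft_force: [0.0, -0.1, -0.2]
opening: 0.0002
gripper_force: 0.0
```

Request:
send_rows(moves=[[0,0,0,0,0,1,0],[0,0,0,0,0,0,0]])

```text
clock: 12.55
position: [0.5854, 0.0082, 0.0968]
orientation: [-0.0, 0.832, 0.555, -0.0]
ft_force: [-0.2, -0.3, 0.2]
opening: 0.0009
gripper_force: 0.0
```

Request:
send_rows(moves=[[0,0,0,0,0,1,0],[0,0,0,0,0,0,0]])

```text
clock: 12.75
position: [0.5854, 0.0081, 0.0957]
orientation: [-0.0, 0.832, 0.555, -0.0]
ft_force: [0.8, -0.7, 0.4]
opening: 0.0005
gripper_force: 0.0
```

Request:
send_rows(moves=[[0,0,0,0,0,1,0],[0,0,0,0,0,0,0]])

```text
clock: 12.95
position: [0.5854, 0.0081, 0.0947]
orientation: [-0.0, 0.832, 0.555, -0.0]
ft_force: [0.1, 0.2, -0.7]
opening: 0.0002
gripper_force: 0.0
```

Request:
send_rows(moves=[[0,0,0,0,0,1,0],[0,0,0,0,0,0,0]])

```text
clock: 13.15
position: [0.5854, 0.0081, 0.0937]
orientation: [-0.0, 0.832, 0.555, -0.0]
ft_force: [-0.7, 0.1, -0.1]
opening: 0.0006
gripper_force: 0.0
```

```bash
python3 -c "
from h import *
go([.585,.007,.140],-22.75)
s=capture('scene');cv2.imwrite('pics/s4.png',s[:,:,::-1])
s0=cv2.imread('pics/s2.png')[:,:,::-1]
g=cv2.cvtColor(s,cv2.COLOR_RGB2GRAY);g0=cv2.cvtColor(s0.copy(),cv2.COLOR_RGB2GRAY)
print(s[178:204,286].tolist());print(s0[178:204,286].tolist())"
```

```text
shift [ -1.2   0.1 -46.3] turn [-0.02  0.    0.14] shift after turn [ -1.2   0.1 -46.3]
at [0.5854 0.0081 0.0937] yang -22.61 F [-0.68  0.09 -0.07] M [-0.051 -0.029 -0.04 ] open 0.59 t 13.15
[[72, 69, 62], [73, 69, 63], [74, 71, 65], [73, 71, 63], [72, 70, 63], [73, 71, 64], [71, 68, 62], [73, 70, 63], [73, 71, 63], [72, 69, 62], [73, 71, 63], [74, 71, 63], [74, 70, 64], [71, 70, 62], [72, 69, 62], [74, 72, 64], [69, 67, 60], [44, 43, 42], [34, 34, 33], [34, 33, 35], [42, 41, 41], [50, 50, 48], [50, 50, 49], [52, 52, 50], [58, 57, 56], [63, 62, 60]]
[[72, 70, 62], [74, 71, 64], [71, 69, 62], [71, 69, 62], [72, 69, 63], [72, 70, 63], [73, 70, 62], [72, 69, 63], [72, 70, 62], [73, 70, 63], [71, 68, 61], [58, 56, 53], [35, 37, 37], [38, 39, 37], [52, 53, 50], [43, 44, 42], [33, 31, 30], [31, 32, 32], [34, 34, 32], [35, 34, 34], [41, 42, 40], [50, 48, 48], [50, 48, 48], [51, 49, 49], [56, 56, 54], [61, 57, 55]]
```

Request:
send_rows(moves=[[0,0,0,0,0,1,0],[0,0,0,0,0,0,0]])

```text
clock: 13.4
position: [0.5854, 0.0081, 0.0928]
orientation: [-0.0, 0.832, 0.555, -0.0]
ft_force: [-0.0, 0.4, 0.9]
opening: 0.0004
gripper_force: 0.0
```

Request:
send_rows(moves=[[0,0,0,0,0,1,0],[0,0,0,0,0,0,0]])

```text
clock: 13.6
position: [0.5856, 0.0082, 0.0925]
orientation: [0.0, 0.832, 0.555, 0.0]
ft_force: [-1.1, -0.6, 4.9]
opening: 0.0002
gripper_force: 2.1
```

Request:
send_rows(moves=[[0,0,0,0,0,1,0],[0,0,0,0,0,0,0]])

```text
clock: 13.8
position: [0.5856, 0.0081, 0.0925]
orientation: [0.0, 0.832, 0.555, 0.0]
ft_force: [-2.7, -0.6, 8.6]
opening: 0.0001
gripper_force: 4.7
```

The spindle top is felt at reported z=0.0925. Now I'll raise, open around the nut and go down to feel the platform.

Request:
send_rows(moves=[[0,0,0,0,0,-8,0],[0,0,0,0,0,-8,66],[0,0,0,0,0,0,66],[0,0,0,0,0,0,66],[0,0,0,0,0,0,66],[0,0,0,0,0,0,66],[0,0,0,0,0,0,66],[0,0,0,0,0,0,66]])

```text
clock: 14.6
position: [0.5854, 0.0082, 0.1067]
orientation: [-0.0, 0.832, 0.555, -0.0]
ft_force: [0.3, 0.2, 0.4]
opening: 0.0522
gripper_force: 0.0
```

Request:
send_rows(moves=[[0,0,0,0,0,8,66],[0,0,0,0,0,8,66],[0,0,0,0,0,8,66],[0,0,0,0,0,8,66],[0,0,0,0,0,8,66],[0,0,0,0,0,8,66],[0,0,0,0,0,2,66],[0,0,0,0,0,0,66]])

```text
clock: 15.4
position: [0.5852, 0.0082, 0.0564]
orientation: [-0.0, 0.832, 0.555, -0.0]
ft_force: [-0.8, -0.5, -0.4]
opening: 0.066
gripper_force: 0.0
```

```bash
python3 -c "
from h import *
go([.585,.007,.140],-22.75)"
```

```text
shift [ -1.2   0.2 -83.6] turn [-0.05  0.01  0.15] shift after turn [ -1.2   0.2 -83.6]
at [0.5852 0.0082 0.0564] yang -22.6 F [-0.84 -0.48 -0.44] M [-0.018 -0.031 -0.009] open 65.99 t 15.4
```

Request:
send_rows(moves=[[0,0,0,0,0,2,66],[0,0,0,0,0,2,66],[0,0,0,0,0,0,66]])

```text
clock: 15.7
position: [0.5855, 0.0081, 0.0529]
orientation: [-0.0, 0.832, 0.555, 0.0]
ft_force: [-0.1, 0.9, 0.0]
opening: 0.066
gripper_force: 0.0
```

Request:
send_rows(moves=[[0,0,0,0,0,1,66],[0,0,0,0,0,1,66],[0,0,0,0,0,0,66]])

```text
clock: 16.0
position: [0.5855, 0.0081, 0.0508]
orientation: [-0.0, 0.832, 0.555, -0.0]
ft_force: [0.7, -1.7, -0.4]
opening: 0.066
gripper_force: 0.0
```

Request:
send_rows(moves=[[0,0,0,0,0,1,66],[0,0,0,0,0,1,66],[0,0,0,0,0,0,66]])

```text
clock: 16.3
position: [0.5854, 0.0081, 0.0487]
orientation: [-0.0, 0.832, 0.555, -0.0]
ft_force: [-0.2, -0.7, 0.5]
opening: 0.0657
gripper_force: 0.0
```

Request:
send_rows(moves=[[0,0,0,0,0,1,66],[0,0,0,0,0,1,66],[0,0,0,0,0,0,66]])

```text
clock: 16.6
position: [0.5854, 0.0082, 0.0467]
orientation: [-0.0, 0.832, 0.555, -0.0]
ft_force: [0.8, 0.5, 0.3]
opening: 0.0662
gripper_force: 0.0
```

Request:
send_rows(moves=[[0,0,0,0,0,1,66],[0,0,0,0,0,1,66],[0,0,0,0,0,0,66]])

```text
clock: 16.9
position: [0.5856, 0.0082, 0.0454]
orientation: [0.0, 0.832, 0.555, 0.0]
ft_force: [-1.4, 0.7, 2.8]
opening: 0.0659
gripper_force: 1.8
```

Request:
send_rows(moves=[[0,0,0,0,0,1,66],[0,0,0,0,0,1,66],[0,0,0,0,0,0,66]])

```text
clock: 17.2
position: [0.5856, 0.0081, 0.0453]
orientation: [0.0, 0.832, 0.555, 0.0]
ft_force: [-3.2, -1.6, 14.5]
opening: 0.0661
gripper_force: 7.3
```

Request:
send_rows(moves=[[0,0,0,0,0,1,66],[0,0,0,0,0,1,66],[0,0,0,0,0,0,66]])

```text
clock: 17.5
position: [0.5856, 0.0081, 0.0452]
orientation: [0.001, 0.832, 0.555, 0.0]
ft_force: [-8.4, -2.2, 24.2]
opening: 0.0661
gripper_force: 12.6
```

The platform is at reported 0.0454, so the hole centre is at reported tip height 0.0805. I'll lift clear of the washer and grip the nut.

Request:
send_rows(moves=[[0,0,0,0,0,-4.5,66],[0,0,0,0,0,-4.5,66],[0,0,0,0,0,0,45],[0,0,0,0,0,0,40],[0,0,0,0,0,0,40],[0,0,0,0,0,0,40],[0,0,0,0,0,0,40],[0,0,0,0,0,0,40]], force=40)

```text
clock: 18.3
position: [0.5849, 0.0082, 0.0492]
orientation: [-0.001, 0.832, 0.555, -0.001]
ft_force: [0.2, 0.2, -2.9]
opening: 0.0456
gripper_force: 40.0
```

```bash
python3 -c "
from h import *
go([.585,.007,.050],-39.55)
print(read_state()['gripper_force'])"
```

```text
shift [-1.1  0.6 -0.8] turn [-0.08  0.03 16.92] shift after turn [-0.9  0.9 -0.8]
at [0.5849 0.0082 0.0492] yang -22.63 F [ 0.24  0.17 -2.91] M [ 0.07  -0.027 -0.246] open 45.56 t 18.3
39.9956488609314
```

Request:
send_rows(moves=[[0,0,4,0,0,0,40],[0,0,4,0,0,0,40],[0,0,4,0,0,0,40],[0,0,4,0,0,0,40],[0,0,0,0,0,0,40],[0,0,0,0,0,0,40]])

```text
clock: 18.9
position: [0.5849, 0.0082, 0.0493]
orientation: [-0.0, 0.901, 0.434, -0.001]
ft_force: [-0.2, 0.2, -5.6]
opening: 0.0456
gripper_force: 40.0
```

```bash
python3 -c "
from h import *
go([.585,.007,.050],-39.55)
print(read_state()['gripper_force'])"
```

```text
shift [-0.9  0.8 -0.7] turn [-0.08  0.04  0.95] shift after turn [-0.9  0.9 -0.7]
at [0.5849 0.0082 0.0493] yang -38.6 F [-0.25  0.23 -5.58] M [ 0.065 -0.04  -0.28 ] open 45.61 t 18.9
40.012237429618835
```

Request:
send_rows(moves=[[0,0,0.9,0,0,0,40],[0,0,0,0,0,0,40],[0,0,0,0,0,0,40]])

```text
clock: 19.2
position: [0.5849, 0.0082, 0.0493]
orientation: [-0.0, 0.904, 0.427, -0.001]
ft_force: [0.5, 0.5, -7.6]
opening: 0.0455
gripper_force: 39.9
```

```bash
python3 -c "
from h import *
go([.585,.007,.050],-39.55)"
```

```text
shift [-0.9  0.8 -0.7] turn [-0.06  0.05  0.11] shift after turn [-0.9  0.8 -0.7]
at [0.5849 0.0082 0.0493] yang -39.44 F [ 0.52  0.51 -7.57] M [ 0.081 -0.079  0.29 ] open 45.5 t 19.2
```

Request:
send_rows(moves=[[0,0,0,0,0,0,66],[0,0,0,0,0,0,66],[0,0,0,0,0,0,66],[0,0,0,0,0,-20,66],[0,0,0,0,0,-30,66],[0,0,0,0,0,-40,66],[0,0,0,0,0,0,66],[0,0,0,0,0,0,66]])

```text
clock: 20.0
position: [0.5864, 0.0081, 0.1414]
orientation: [0.001, 0.905, 0.426, 0.002]
ft_force: [-0.3, -0.4, 0.1]
opening: 0.0661
gripper_force: 0.0
```

```bash
cat > pin.py <<'E'
from h import *
# pin pose: block centre, direction from top view and tip, scene check
b=tri((184,300.0),(429.5,243));print("block",b)
for nm,(u,v),z in(("tip",(433.2,212.8),.010),("blk",(429.7,243),.02)): print(nm,atz("top",u,v,z))
E
python3 pin.py; python3 -c "
from h import *
go([.4800,-.311,.10],-99)"
```

```text
block (array([ 0.48118718, -0.311981  ,  0.01715834]), np.float64(0.0017874680015893408))
tip [ 0.55254757 -0.32310313  0.01      ]
blk [ 0.48194005 -0.31119938  0.02      ]
shift [-314.   120.9   41. ] turn [ 0.07 -0.19 59.48] shift after turn [-55.2 331.8  41.4]
at [0.5864 0.0081 0.1414] yang -39.52 F [-0.33 -0.37  0.15] M [-0.027 -0.016 -0.029] open 66.1 t 20.0
```

Request:
send_rows(moves=[[0,0,7.4,0,0,0,50],[0,0,7.4,0,0,0,50],[0,0,7.4,0,0,0,50],[0,0,7.4,0,0,0,50],[0,0,7.4,0,0,0,50],[0,0,7.4,0,0,0,50],[0,0,7.4,0,0,0,50],[0,0,7.4,0,0,0,50]])

```text
clock: 20.8
position: [0.5843, 0.008, 0.1383]
orientation: [0.0, 0.997, -0.079, -0.002]
ft_force: [0.2, -0.4, 0.4]
opening: 0.0496
gripper_force: 0.0
```

Request:
send_rows(moves=[[0,0,0,-5.5,33,0,50],[0,0,0,-5.5,33,0,50],[0,0,0,-5.5,33,0,50],[0,0,0,-5.5,33,0,50],[0,0,0,-5.5,33,0,50],[0,0,0,-5.5,33,0,50],[0,0,0,-5.5,33,0,50],[0,0,0,-5.5,33,0,50],[0,0,0,-5.5,33,0,50],[0,0,0,-5.5,33,0,50]])

```text
clock: 21.8
position: [0.4796, -0.3105, 0.1384]
orientation: [-0.001, 0.997, -0.076, -0.001]
ft_force: [0.8, -1.0, 0.7]
opening: 0.0499
gripper_force: 0.0
```

Request:
send_rows(moves=[[0,0,0,0,0,30,50],[0,0,0,0,0,30,50],[0,0,0,0,0,30,50],[0,0,0,0,0,10,50],[0,0,0,0,0,0,50]])

```text
clock: 22.3
position: [0.4795, -0.3087, 0.0377]
orientation: [-0.001, 0.997, -0.076, -0.002]
ft_force: [-0.4, 1.0, -0.2]
opening: 0.05
gripper_force: 0.0
```

```bash
python3 -c "
from h import *
go([.4815,-.3115,-.02],-99)
s=capture('scene');t=capture('top');cv2.imwrite('pics/s5.png',s[:,:,::-1]);cv2.imwrite('pics/t5.png',t[:,:,::-1])"
sed -i 's/pics\/{n}0.png/pics\/{n[0]}5.png/' fit.py; python3 - <<'E'
from fit import *
c=P.mean(0);yaw=np.radians(20.45);o=.010
for n,d in(("scene",(-1.74,3.56)),("top",(-.3,.14))):
    print(n,[(q,round(cost(n,c[:2]+np.array(d)/1e3,yaw,o,np.radians(q),-.003),1)) for q in range(40,82,4)])
E
```

```text
shift [ 2.7  2.6 57.7] turn [-0.11  0.28  0.3 ] shift after turn [ 2.4  2.5 57.7]
at [ 0.4795 -0.3087  0.0377] yang -98.7 F [-0.44  1.   -0.16] M [ 0.05  -0.052 -0.026] open 49.97 t 22.3
scene [(40, np.float64(129.4)), (44, np.float64(117.3)), (48, np.float64(98.7)), (52, np.float64(74.1)), (56, np.float64(52.3)), (60, np.float64(47.1)), (64, np.float64(58.7)), (68, np.float64(77.8)), (72, np.float64(100.8)), (76, np.float64(120.5)), (80, np.float64(128.4))]
top [(40, np.float64(77.4)), (44, np.float64(74.7)), (48, np.float64(73.7)), (52, np.float64(69.4)), (56, np.float64(63.1)), (60, np.float64(61.8)), (64, np.float64(64.8)), (68, np.float64(69.8)), (72, np.float64(72.3)), (76, np.float64(72.4)), (80, np.float64(73.8))]
```

The nut reads about 60°, so the slot is lined up. Next I'll descend around the pin's block and feel for the bench.

Request:
send_rows(moves=[[0,0,0,2.5,2.5,15,50],[0,0,0.3,0,0,15,50],[0,0,0,0,0,15,50],[0,0,0,0,0,12,50],[0,0,0,0,0,3,50],[0,0,0,0,0,2,50],[0,0,0,0,0,2,50],[0,0,0,0,0,0,50]])

```text
clock: 23.2
position: [0.4836, -0.3128, -0.0238]
orientation: [0.0, 0.997, -0.078, 0.0]
ft_force: [-0.3, 0.1, 0.5]
opening: 0.0499
gripper_force: 0.0
```

Request:
send_rows(moves=[[0,0,0,0,0,1,50],[0,0,0,0,0,1,50],[0,0,0,0,0,0,50]])

```text
clock: 23.5
position: [0.4833, -0.3126, -0.0261]
orientation: [-0.0, 0.997, -0.078, 0.0]
ft_force: [-0.2, -0.5, 0.6]
opening: 0.0501
gripper_force: 0.0
```

Request:
send_rows(moves=[[0,0,0,0,0,1,50],[0,0,0,0,0,1,50],[0,0,0,0,0,0,50]])

```text
clock: 23.8
position: [0.4832, -0.3125, -0.0283]
orientation: [-0.0, 0.997, -0.079, -0.0]
ft_force: [-0.2, 0.1, -0.6]
opening: 0.0494
gripper_force: 0.0
```

Request:
send_rows(moves=[[0,0,0,0,0,1,50],[0,0,0,0,0,0,50]])

```text
clock: 24.0
position: [0.4832, -0.3125, -0.0293]
orientation: [-0.0, 0.997, -0.078, -0.0]
ft_force: [0.4, 0.2, 0.3]
opening: 0.0502
gripper_force: 0.0
```

Request:
send_rows(moves=[[0,0,0,0,0,1,50],[0,0,0,0,0,0,50]])

```text
clock: 24.2
position: [0.4832, -0.3125, -0.0303]
orientation: [-0.0, 0.997, -0.078, -0.0]
ft_force: [-0.3, -0.2, -0.5]
opening: 0.0502
gripper_force: 0.0
```

Request:
send_rows(moves=[[0,0,0,0,0,1,50],[0,0,0,0,0,0,50]])

```text
clock: 24.4
position: [0.4832, -0.3125, -0.0313]
orientation: [-0.0, 0.997, -0.079, -0.0]
ft_force: [0.4, 0.6, 0.2]
opening: 0.0502
gripper_force: 0.0
```

Request:
send_rows(moves=[[0,0,0,0,0,1,50],[0,0,0,0,0,0,50]])

```text
clock: 24.6
position: [0.4832, -0.3125, -0.0322]
orientation: [-0.0, 0.997, -0.078, -0.0]
ft_force: [1.1, -0.2, -0.8]
opening: 0.0496
gripper_force: 0.0
```

Request:
send_rows(moves=[[0,0,0,0,0,1,50],[0,0,0,0,0,0,50]])

```text
clock: 24.8
position: [0.4833, -0.3126, -0.0324]
orientation: [-0.0, 0.997, -0.079, 0.0]
ft_force: [-1.1, 2.0, 6.5]
opening: 0.0497
gripper_force: 2.4
```

Request:
send_rows(moves=[[0,0,0,0,0,1,50],[0,0,0,0,0,0,50]])

```text
clock: 25.0
position: [0.4833, -0.3126, -0.0325]
orientation: [-0.0, 0.997, -0.079, 0.0]
ft_force: [-2.2, 1.3, 10.6]
opening: 0.0501
gripper_force: 5.5
```

Request:
send_rows(moves=[[0,0,0,0,0,-2.8,50],[0,0,0,0,0,0,15],[0,0,0,0,0,0,15],[0,0,0,0,0,0,15],[0,0,0,0,0,0,15],[0,0,0,0,0,0,15],[0,0,0,0,0,0,15]], force=40)

```text
clock: 25.7
position: [0.4831, -0.3124, -0.0316]
orientation: [-0.0, 0.997, -0.078, -0.0]
ft_force: [0.2, 0.3, -1.4]
opening: 0.0191
gripper_force: 40.0
```

```bash
python3 -c "
from h import *
go([.4815,-.3115,-.0315],-99)"
```

```text
shift [-1.7 -0.7 -0.1] turn [-0.01  0.03 -0.  ] shift after turn [-1.7 -0.7 -0.1]
at [ 0.4831 -0.3124 -0.0316] yang -99.0 F [ 0.21  0.27 -1.39] M [ 0.029  0.011 -0.052] open 19.07 t 25.7
```

Request:
send_rows(moves=[[0,0,0,0,0,-10,15],[0,0,0,0,0,-25,15],[0,0,0,0,0,-35,15],[0,0,0,0,0,-35,15],[0,0,0,0,0,-30,15],[0,0,0,0,0,-15,15],[0,0,0,0,0,0,15]])

```text
clock: 26.4
position: [0.4849, -0.3138, 0.122]
orientation: [0.001, 0.997, -0.079, 0.003]
ft_force: [0.3, -0.8, -0.8]
opening: 0.0195
gripper_force: 40.0
```

Request:
send_rows(moves=[[0,0,-7.4,0,0,0,15],[0,0,-7.4,0,0,0,15],[0,0,-7.3,0,0,0,15],[0,0,-7.3,0,0,0,15],[0,0,0,0,0,0,15]])

```text
clock: 26.9
position: [0.4823, -0.3122, 0.1175]
orientation: [-0.001, 0.984, 0.177, -0.001]
ft_force: [0.2, 0.3, -1.1]
opening: 0.0197
gripper_force: 40.0
```

```bash
python3 -c "
from h import *
go([.4908,-.0273,.115],-69.55)"
```

```text
shift [ 107.2 -264.1    3. ] turn [-0.13  0.07 -0.08] shift after turn [ 107.5 -264.     2.5]
at [ 0.4823 -0.3122  0.1175] yang -69.63 F [ 0.17  0.29 -1.1 ] M [ 0.056 -0.041  0.016] open 19.68 t 26.9
```

Request:
send_rows(moves=[[0,0,0,10.7,-26.4,0,15],[0,0,0,10.7,-26.4,0,15],[0,0,0,10.7,-26.4,0,15],[0,0,0,10.7,-26.4,0,15],[0,0,0,10.7,-26.4,0,15],[0,0,0,10.7,-26.4,0,15],[0,0,0,10.7,-26.4,0,15],[0,0,0,10.7,-26.4,0,15],[0,0,0,10.7,-26.4,0,15],[0,0,0,10.7,-26.4,0,15]])

```text
clock: 27.9
position: [0.491, -0.0267, 0.1182]
orientation: [-0.0, 0.984, 0.175, -0.001]
ft_force: [0.6, 0.1, -0.0]
opening: 0.0194
gripper_force: 40.0
```

Request:
send_rows(moves=[[0,0,0,0,0,10,15],[0,0,0,0,0,15,15],[0,0,0,0,0,15,15],[0,0,0,0,0,4,15],[0,0,0,0,0,0,15],[0,0,0,0,0,0,15]])

```text
clock: 28.5
position: [0.4918, -0.0283, 0.0749]
orientation: [0.0, 0.984, 0.176, 0.0]
ft_force: [0.3, 0.1, -0.7]
opening: 0.0197
gripper_force: 40.0
```

```bash
python3 -c "
from h import *
go([.4908,-.0273,.0715],-69.55)
s=capture('scene');t=capture('top');cv2.imwrite('pics/s6.png',s[:,:,::-1]);cv2.imwrite('pics/t6.png',t[:,:,::-1])
A=panel(s,244,160,66,60,6,10);B=panel(t,262,165,66,60,6,10);cv2.imwrite('pics/z8.png',np.hstack([A,B]))"
```

```text
shift [-0.6 -1.3  3.4] turn [ 0.02 -0.02 -0.14] shift after turn [-0.6 -1.3  3.4]
at [ 0.4918 -0.0283  0.0749] yang -69.69 F [ 0.28  0.1  -0.66] M [0.013 0.054 0.002] open 19.73 t 28.5
```

View pics/z8.png

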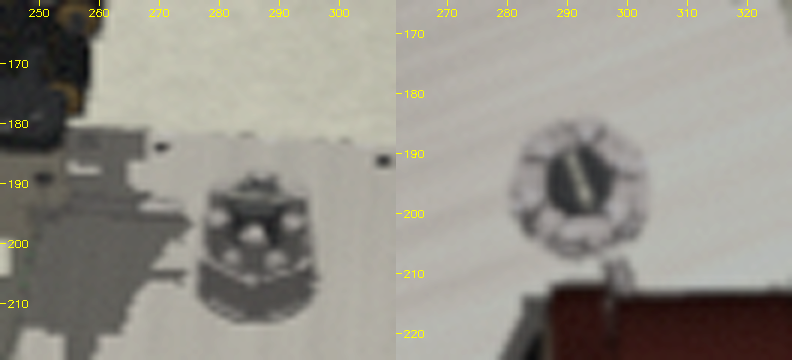

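The crop shows the pin tip at about (298.5,209) in the top view, just short of the nut. The spindle disc is at about (292,195), the white line points at the shank, and one slot opens toward it. I'll compute the lateral offset numerically.

```bash
python3 - <<'E'
from h import *
t=cv2.cvtColor(cv2.imread('pics/t6.png'),cv2.COLOR_BGR2GRAY).astype(float)
e=np.array([np.cos(np.radians(20.45)),np.sin(np.radians(20.45))]);n=np.array([-e[1],e[0]])
R=t[186:204,283:302];m=R<75
v,u=np.nonzero(m);print("dark n",m.sum(),u.min()+283,u.max()+283,v.min()+186,v.max()+186)
c=((u.min()+u.max())/2+283,(v.min()+v.max())/2+186)
w=np.clip(75-R,0,30);V,U=np.mgrid[186:204,283:302];cw=((U*w).sum()/w.sum(),(V*w).sum()/w.sum());print(c,cw)
p=atz("top",*cw,.125)[:2];print("axis",p)
# white line
I=t[190:201,288:298];print(I.astype(int))
s=read_state()['position'][:2]
for ax in(p,np.array([.5845,.0076]),np.array([.5856,.0069])): print("TCP lateral",((s-ax)@n*1e3).round(2),"along",((s-ax)@e*1e3).round(2))
print("tip lateral", [((atz("top",uu,vv,.1164)[:2]-p)@n*1e3).round(2) for uu,vv in((298.5,208.5),(298,210),(299,210))])
print(t[205:215,290:308].astype(int))
E
```

```text
dark n 92 283 298 189 203
(np.float64(290.5), np.float64(196.0)) (np.float64(291.69590336134456), np.float64(195.18855042016807))
axis [0.58409869 0.00768349]
[[ 96  80  80  83  58  45  56  81 102 120]
 [ 64  59  79  96  65  43  43  55  79 111]
 [ 46  46  68  92  76  49  42  45  58  83]
 [ 43  44  55  81  85  57  40  41  46  56]
 [ 40  42  48  73  93  69  44  41  44  53]
 [ 38  41  43  60  85  80  51  42  43  58]
 [ 41  42  42  54  86 101  68  43  43  62]
 [ 39  42  44  49  80 109  81  50  46  72]
 [ 45  38  41  44  63  86  75  53  61  97]
 [ 66  48  38  39  48  65  65  55  77 113]
 [106  88  55  45  52  58  65  68  78 103]]
TCP lateral -1.42 along -98.69
TCP lateral -1.2 along -99.03
TCP lateral -0.16 along -99.82
tip lateral [np.float64(-3.88), np.float64(-1.74), np.float64(-3.76)]
[[ 91  91  84  81 102 108  95  93  94 110 119 125 134 141 141 140 141 141]
 [ 96  96  88  76  86  96 106 115 121 130 137 138 141 141 141 141 140 141]
 [ 93  93  92  98 105 108 114 125 128 125 132 140 142 141 140 140 141 139]
 [122 117 114 126 133 126 114 106 109 103 114 137 141 140 139 139 140 138]
 [137 137 134 139 141 131 102  82  90  92 100 129 139 139 140 139 138 140]
 [138 136 136 138 138 131 108  75  86  98  91 111 135 140 139 139 139 138]
 [113 109 110 109 109 108  91  64  81  98  91 105 133 140 141 139 141 141]
 [ 60  58  57  56  57  56  51  49  70  86  90  98 124 132 134 133 135 133]
 [ 22  20  20  21  20  22  24  38  54  68  76  72  82  89  93  92  93  93]
 [ 16  14  14  16  15  17  24  34  36  37  42  36  35  40  41  44  42  42]]
```

Request:
send_rows(moves=[[0,0,0.1,0,-1.5,3.4,15],[0,0,0,2,0,0,15],[0,0,0,2,0,0,15],[0,0,0,0,0,0,15],[0,0,0,0,0,0,15],[0,0,0,0,0,0,15]])

```text
clock: 29.2
position: [0.4948, -0.0251, 0.0713]
orientation: [-0.0, 0.984, 0.176, 0.0]
ft_force: [-0.1, -1.0, -0.5]
opening: 0.02
gripper_force: 40.0
```

```bash
cat > lat.py <<'E'
from h import *
e=np.array([np.cos(np.radians(20.45)),np.sin(np.radians(20.45))]);n=np.array([-e[1],e[0]]);ax=np.array([.5845,.0076])
s=read_state();p=s['position'];print("lat",((p[:2]-ax)@n*1e3).round(2),"along",((p[:2]-ax)@e*1e3).round(2),"z",p[2].round(4))
f=s['ft_force'];print("F along,lat,z",(f[:2]@e).round(1),(f[:2]@n).round(1),f[2].round(1),"M",s['moment'].round(2))
go([*(ax-.0393*e),.0715],-69.55)
E
python3 lat.py; python3 -c "
from h import *
t=cv2.cvtColor(capture('top'),cv2.COLOR_RGB2GRAY);print(t[203:214,290:306].astype(int))"
```

```text
lat 0.73 along -95.45 z 0.0713
F along,lat,z -0.4 -0.9 -0.5 M [-0.02  0.03  0.04]
shift [56.2  0.6 -0.2] turn [-0.   -0.   -0.15] shift after turn [56.2  0.7 -0.2]
at [ 0.4948 -0.0251  0.0713] yang -69.7 F [-0.06 -0.99 -0.49] M [-0.016  0.033  0.039] open 19.99 t 29.2
[[125 129 126 121 121 121 121 109  85  83  94  90 102 131 141 140]
 [115 117 112 103 112 115 108 101  78  82  91  94 120 137 141 139]
 [ 92  90  83  80 103 108  95  89  90 109 120 125 136 139 141 140]
 [ 97  96  87  78  86  94 101 100 107 128 136 139 141 140 141 141]
 [ 93  94  92  97 100  88  98 106 102 120 138 141 142 141 141 139]
 [121 120 116 126 117  82  85 100  93 108 135 141 142 140 140 139]
 [128 125 124 127 115  80  76  90  92  99 129 140 141 140 139 141]
 [ 75  75  75  76  76  76  69  86  99  90 109 131 137 135 133 132]
 [ 25  24  24  27  44  64  60  77  89  76  85 104 106 103  95  91]
 [ 14  12  14  18  35  58  52  47  50  42  46  55  56  53  43  42]
 [ 16  17  17  19  35  50  36  20  20  17  18  21  20  20  18  16]]
```

Request:
send_rows(moves=[[0,0,0.1,0,0.4,0,15],[0,0,0,2,0,0,15],[0,0,0,2,0,0,15],[0,0,0,2,0,0,15],[0,0,0,0,0,0,15]])

```text
clock: 29.75
position: [0.501, -0.0231, 0.0713]
orientation: [-0.0, 0.984, 0.175, 0.0]
ft_force: [-0.8, 0.0, -1.1]
opening: 0.0199
gripper_force: 40.0
```

```bash
python3 lat.py
```

```text
lat 0.38 along -88.96 z 0.0713
F along,lat,z -0.7 0.3 -1.1 M [-0.01  0.03  0.03]
shift [49.7  0.2 -0.2] turn [-0.   -0.03 -0.24] shift after turn [49.7  0.4 -0.2]
at [ 0.501  -0.0231  0.0713] yang -69.79 F [-0.75  0.03 -1.13] M [-0.01   0.027  0.026] open 19.88 t 29.75
```

Request:
send_rows(moves=[[0,0,0,2,0,0,15],[0,0,0,2,0,0,15],[0,0,0,0,0,0,15]])

```text
clock: 30.05
position: [0.5047, -0.0218, 0.0713]
orientation: [-0.0, 0.984, 0.175, 0.0]
ft_force: [-0.3, 0.6, -0.7]
opening: 0.0192
gripper_force: 40.0
```

```bash
python3 lat.py
```

```text
lat 0.31 along -85.03 z 0.0713
F along,lat,z -0.1 0.7 -0.7 M [ 0.02 -0.07 -0.01]
shift [45.7  0.1 -0.2] turn [ 0.   -0.03 -0.24] shift after turn [45.7  0.3 -0.2]
at [ 0.5047 -0.0218  0.0713] yang -69.79 F [-0.32  0.59 -0.74] M [ 0.016 -0.069 -0.008] open 19.22 t 30.05
```

Request:
send_rows(moves=[[0,0,-0.2,2,0,0,15],[0,0,0,2,0,0,15],[0,0,0,0,0,0,15]])

```text
clock: 30.35
position: [0.5085, -0.0204, 0.0713]
orientation: [-0.0, 0.984, 0.177, 0.0]
ft_force: [0.2, -0.2, -0.5]
opening: 0.0199
gripper_force: 40.0
```

```bash
python3 lat.py|head -2
```

```text
lat 0.34 along -80.99 z 0.0713
F along,lat,z 0.1 -0.3 -0.5 M [-0.01  0.03 -0.03]
```

Request:
send_rows(moves=[[0,0,0,2,0,0,15],[0,0,0,1,0,0,15],[0,0,0,0,0,0,15]])

```text
clock: 30.65
position: [0.5111, -0.0194, 0.0713]
orientation: [-0.0, 0.984, 0.177, 0.0]
ft_force: [-0.8, 0.9, -1.0]
opening: 0.0195
gripper_force: 40.0
```

```bash
python3 lat.py
```

```text
lat 0.34 along -78.2 z 0.0713
F along,lat,z -0.5 1.1 -1.0 M [-0.01  0.03  0.02]
shift [38.9  0.3 -0.2] turn [-0.   -0.02 -0.05] shift after turn [38.9  0.3 -0.2]
at [ 0.5111 -0.0194  0.0713] yang -69.6 F [-0.82  0.87 -1.04] M [-0.005  0.03   0.021] open 19.49 t 30.65
```

The tip has passed the spindle face with no force, so it's in the hole. I'll continue gently.

Request:
send_rows(moves=[[0,0,0,3,0,0,15],[0,0,0,3,0,0,15],[0,0,0,0,0,0,15]])

```text
clock: 30.95
position: [0.5172, -0.0171, 0.0713]
orientation: [-0.0, 0.984, 0.177, 0.0]
ft_force: [0.5, -0.1, -0.5]
opening: 0.02
gripper_force: 40.0
```

```bash
python3 lat.py|head -2
```

```text
lat 0.39 along -71.71 z 0.0713
F along,lat,z 0.4 -0.3 -0.5 M [-0.01  0.01 -0.01]
```

Request:
send_rows(moves=[[0,0,0,3,0,0,15],[0,0,0,3,0,0,15],[0,0,0,3,0,0,15],[0,0,0,0,0,0,15]])

```text
clock: 31.35
position: [0.5255, -0.014, 0.0713]
orientation: [-0.0, 0.984, 0.177, 0.0]
ft_force: [-0.6, -0.5, -1.1]
opening: 0.02
gripper_force: 40.0
```

```bash
python3 lat.py|head -2
```

```text
lat 0.38 along -62.78 z 0.0713
F along,lat,z -0.8 -0.2 -1.1 M [-0.04  0.    0.04]
```

Request:
send_rows(moves=[[0,0,0,3,0,0,15],[0,0,0,3,0,0,15],[0,0,0,3,0,0,15],[0,0,0,0,0,0,15]])

```text
clock: 31.75
position: [0.534, -0.0108, 0.0713]
orientation: [-0.0, 0.984, 0.177, 0.0]
ft_force: [0.6, 0.1, 0.1]
opening: 0.02
gripper_force: 40.0
```

```bash
python3 lat.py|head -2
```

```text
lat 0.37 along -53.79 z 0.0713
F along,lat,z 0.6 -0.1 0.1 M [-0.01  0.07  0.06]
```

Request:
send_rows(moves=[[0,0,0,3,0,0,15],[0,0,0,3,0,0,15],[0,0,0,2,0,0,15],[0,0,0,2,0,0,15],[0,0,0,0,0,0,15]])

```text
clock: 32.25
position: [0.5431, -0.0075, 0.0713]
orientation: [-0.0, 0.984, 0.177, 0.0]
ft_force: [0.2, -0.5, -0.8]
opening: 0.0198
gripper_force: 40.0
```

```bash
python3 lat.py
```

```text
lat 0.34 along -44.07 z 0.0713
F along,lat,z -0.0 -0.6 -0.8 M [ 0.01 -0.   -0.  ]
shift [ 4.8  0.3 -0.2] turn [-0.   -0.02 -0.04] shift after turn [ 4.8  0.3 -0.2]
at [ 0.5431 -0.0075  0.0713] yang -69.59 F [ 0.17 -0.54 -0.81] M [ 0.011 -0.002 -0.004] open 19.84 t 32.25
```

Request:
send_rows(moves=[[0,0,0,1,0,0,15],[0,0,0,1,0,0,15],[0,0,0,0,0,0,15]])

```text
clock: 32.55
position: [0.5448, -0.0069, 0.0713]
orientation: [-0.0, 0.984, 0.177, 0.0]
ft_force: [0.1, 1.0, -1.6]
opening: 0.0196
gripper_force: 40.0
```

Request:
send_rows(moves=[[0,0,0,1,0,0,15],[0,0,0,1,0,0,15],[0,0,0,0,0,0,15]])

```text
clock: 32.85
position: [0.5467, -0.0062, 0.0713]
orientation: [-0.0, 0.984, 0.177, 0.0]
ft_force: [-0.2, -0.3, -0.6]
opening: 0.0193
gripper_force: 40.0
```

Request:
send_rows(moves=[[0,0,0,1,0,0,15],[0,0,0,0,0,0,15]])

```text
clock: 33.05
position: [0.5476, -0.0059, 0.0713]
orientation: [-0.0, 0.984, 0.177, 0.0]
ft_force: [0.3, 0.4, -1.0]
opening: 0.0199
gripper_force: 40.0
```

```bash
python3 lat.py
```

```text
lat 0.25 along -39.27 z 0.0713
F along,lat,z 0.4 0.3 -1.0 M [-0.   -0.01 -0.01]
shift [-0.   0.3 -0.2] turn [-0.   -0.01 -0.05] shift after turn [-0.   0.3 -0.2]
at [ 0.5476 -0.0059  0.0713] yang -69.6 F [ 0.27  0.38 -1.01] M [-0.002 -0.011 -0.011] open 19.93 t 33.05
```

Request:
send_rows(moves=[[0,0,0,1,0,0,15],[0,0,0,0,0,0,15]])

```text
clock: 33.25
position: [0.5485, -0.0055, 0.0713]
orientation: [-0.0, 0.984, 0.177, 0.0]
ft_force: [-0.2, -0.1, -1.4]
opening: 0.0197
gripper_force: 40.0
```

Request:
send_rows(moves=[[0,0,0,1,0,0,15],[0,0,0,0,0,0,15]])

```text
clock: 33.45
position: [0.5495, -0.0052, 0.0713]
orientation: [-0.0, 0.984, 0.177, 0.0]
ft_force: [0.7, 0.3, -0.8]
opening: 0.0199
gripper_force: 40.0
```

Request:
send_rows(moves=[[0,0,0,1,0,0,15],[0,0,0,0,0,0,15]])

```text
clock: 33.65
position: [0.5495, -0.0051, 0.0712]
orientation: [0.0, 0.984, 0.177, -0.001]
ft_force: [-1.3, -1.4, -0.5]
opening: 0.0194
gripper_force: 40.0
```

```bash
python3 lat.py
```

```text
lat 0.27 along -37.21 z 0.0712
F along,lat,z -1.8 -0.9 -0.5 M [-0.15  0.35  0.  ]
shift [-2.1  0.3 -0.3] turn [-0.01  0.09 -0.06] shift after turn [-2.1  0.3 -0.3]
at [ 0.5495 -0.0051  0.0712] yang -69.61 F [-1.35 -1.41 -0.47] M [-0.15   0.349  0.003] open 19.4 t 33.65
```

Contact at the collar. One small push to make sure it's seated, then release and retreat upwards.

Request:
send_rows(moves=[[0,0,0,1,0,0,15],[0,0,0,0.5,0,0,15],[0,0,0,0,0,0,15]])

```text
clock: 33.95
position: [0.5495, -0.0051, 0.0711]
orientation: [0.0, 0.984, 0.177, -0.002]
ft_force: [-5.2, -0.8, 3.1]
opening: 0.0199
gripper_force: 40.0
```

```bash
python3 lat.py
```

```text
lat 0.29 along -37.25 z 0.0711
F along,lat,z -5.2 1.0 3.1 M [-0.37  1.06  0.01]
shift [-2.1  0.3 -0.4] turn [-0.04  0.26 -0.08] shift after turn [-2.1  0.3 -0.4]
at [ 0.5495 -0.0051  0.0711] yang -69.63 F [-5.2  -0.84  3.06] M [-0.373  1.064  0.011] open 19.94 t 33.95
```

Request:
send_rows(moves=[[0,0,0,-1.5,0,0,15],[0,0,0,0,0,0,15],[0,0,0,0,0,0,22],[0,0,0,0,0,0,26],[0,0,0,0,0,0,32],[0,0,0,0,0,0,40],[0,0,0,0,0,0,40],[0,0,0,0,0,0,40]], force=10)

```text
clock: 34.75
position: [0.5505, -0.0048, 0.0713]
orientation: [-0.0, 0.984, 0.177, 0.0]
ft_force: [-0.2, -0.0, 0.3]
opening: 0.0398
gripper_force: 0.0
```

```bash
python3 lat.py
```

```text
lat 0.25 along -36.22 z 0.0713
F along,lat,z -0.2 0.0 0.3 M [-0.04  0.03 -0.01]
shift [-3.1  0.3 -0.2] turn [-0.   -0.03 -0.05] shift after turn [-3.1  0.3 -0.2]
at [ 0.5505 -0.0048  0.0713] yang -69.6 F [-0.15 -0.02  0.29] M [-0.04   0.031 -0.007] open 39.83 t 34.75
```

Request:
send_rows(moves=[[0,0,0,0,0,-10,40],[0,0,0,0,0,-20,40],[0,0,0,0,0,-30,40],[0,0,0,0,0,-30,40],[0,0,0,0,0,0,40]])

```text
clock: 35.25
position: [0.5538, -0.0048, 0.1663]
orientation: [0.001, 0.984, 0.177, 0.005]
ft_force: [0.4, -0.0, -0.3]
opening: 0.0401
gripper_force: 0.0
```

Request:
send_rows(moves=[[0,0,0,-20,30,0,40],[0,0,0,-20,30,0,40],[0,0,0,-10,30,0,40],[0,0,0,0,30,0,40],[0,0,0,0,30,0,40],[0,0,0,0,30,0,40],[0,0,0,0,30,0,40],[0,0,0,0,30,0,40],[0,0,0,0,0,0,40]])

```text
clock: 36.15
position: [0.5863, -0.2533, 0.1603]
orientation: [0.002, 0.985, 0.174, -0.001]
ft_force: [-0.1, 0.1, -0.6]
opening: 0.0401
gripper_force: 0.0
```

```bash
python3 - <<'E'
from h import *
t=capture('top');s=capture('scene');cv2.imwrite('pics/t9.png',t[:,:,::-1]);cv2.imwrite('pics/s9.png',s[:,:,::-1])
ax=np.array([.5845,.0076]);e=np.array([np.cos(np.radians(20.45)),np.sin(np.radians(20.45))])
d=lambda a:cv2.cvtColor(a,cv2.COLOR_RGB2GRAY).astype(float)
t0=d(cv2.imread('pics/top0.png')[:,:,::-1].copy());D=d(t)
# brightness along pin axis at block-top height, distance from the axis (mm)
for r in list(range(-70,-18,2))+list(range(18,40,2)):
    p=[*(ax+r/1e3*e),.126 if r<-24 else .117];u=proj('top',p);g=lambda I:int(cv2.getRectSubPix(I.astype(np.float32),(1,1),tuple(map(float,u)))[0,0])
    print(r,g(t0),g(D),end=' | ')
# other objects unchanged?
s0=d(cv2.imread('pics/scene0.png')[:,:,::-1].copy())
for nm,(u,v) in dict(bottle=(140,133),jar=(443,138),stub=(162,214),purple=(388,212)).items():
    print(nm,abs(D-t0)[v-22:v+22,u-22:u+22].mean().round(1))
E
```

```text
-70 122 145 | -68 123 146 | -66 124 147 | -64 123 146 | -62 123 146 | -60 123 145 | -58 123 139 | -56 123 135 | -54 123 139 | -52 123 144 | -50 123 145 | -48 123 144 | -46 123 145 | -44 122 145 | -42 120 145 | -40 120 145 | -38 121 146 | -36 121 145 | -34 122 145 | -32 121 145 | -30 118 143 | -28 101 129 | -26 85 113 | -24 82 103 | -22 91 101 | -20 101 96 | 18 80 89 | 20 82 91 | 22 95 92 | 24 108 89 | 26 115 87 | 28 118 93 | 30 120 103 | 32 119 122 | 34 120 138 | 36 120 143 | 38 121 144 | bottle 14.4
jar 25.4
stub 19.4
purple 47.5
```

The pin shows its block end at about −56 mm and its tip at about +31 mm from the axis. That matches fully home.

```bash
python3 -c "
from plant import *
print(hand_in())"
```

```text
the job is handed in; nothing more can be done
None
```

The job is handed in: the nut is tightened to the next slot, about 60° by my camera fit, and the locking pin is through slot and hole, fully home against the crown; I did not check the bottle, jar or stub pin up close, but the arm never went near them.

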